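Load salvaged laptop cells into the sprung magazine of the cell tester

ROBOT

A 6-joint arm with a two-finger parallel gripper is mounted at the origin on the work surface. World frame = base frame: x ahead of the robot, y to its left, z up, the work surface at z = 0. Lengths are in mm, angles in rad, forces in N, time in s.
With the tool pointing down it reaches from about 275 to 1000 mm from the base axis. Payload 8.4 kg.
Tool frame: the origin (TCP) lies midway between the tips of the shut fingers; the grasp point (between the pads) lies 19 mm behind it; z points along the fingers, y is the direction in which the jaws open and shut (so a half turn about z gives the same grasp; the last joint's range is limited). The gripper opens to 85 mm and grips with 20 to 120 N. Pads are 22 mm wide; open, the fingers measure 114 mm over their backs; the gripper's body (76 mm by 85 mm) begins 54 mm behind the grasp point. The pads swing forward as they close: fully open they stand 13 mm farther back than shut.
Start: joints at [-1.246, 0.353, 1.633, -0, 1.155, -0.002], TCP at [200.632, -591.924, 231.281] pointing down, gripper open.
Joint ranges: [-2.63, 2.63], [-0.92, 2.1], [0.06, 2.66], [-1.3, 4.44], [0, 2.69], [-3.02, 3.02]. Speed limits (rad/s): [2.22, 2.22, 2.79, 3.14, 3.14, 3.14].

INTERFACE

Orientations are given as [roll, pitch, yaw] about the fixed x, y, z axes, in that order (R = Rz(yaw) Ry(pitch) Rx(roll)).
In Python, from rig import * gives the robot as it stands.
- The arm moves only by the tool play_rows, never from a script. Its argument "moves" is a list of rows, each a list of 3 entries, a list of its own where there are three numbers: the shift along the tool's x, y, z in m, then the turn, a rotation vector about the tool's x, y, z in rad, then the opening in per cent of the stroke, from 0 (shut) to 100 (fully open). In form: [[[x, y, z], [rx, ry, rz], fingers], ...]. A call has 1 to 20 rows; each row shifts and turns the commanded pose from where the row before left it, along the tool's axes as they then stand; what a row does not reach is not made up. A row lasts 1/10 s, in which the tool goes at most 50 mm and 8.59 degrees, less where a joint would pass 70% of its speed; a pose out of reach is approached as far as the arm can. A call is refused whole if a number of a shift passes 0.05 or a number of a turn 0.15, either way. A call with a gripper value outside its range is refused whole. The fingers move at their own pace and stop on an object; "squeeze" is the grip in N (left out, the last holds). Time passes only in rows, so rows that do not move let the fingers close. It gives the time, the measured TCP pose, the force and the opening at its end, in the units of the state.
- sense(): the state, without advancing time (a new reading comes with each control period).
- grab_frame(name): name is "scene" or "top"; returns a dict with "pixels" (384x512x3 uint8, red, green, blue), "intrinsics" (3x3 intrinsics, pixels), "distortion" ([k1, k2, p1, p2, k3] as OpenCV has them; the pictures are not rectified), "R" (3x3) and "t" (3): a world point X has camera coordinates R X + t. Camera axes: x right, y down, z forward; pixel columns grow to the right and rows downward; lengths in mm; the calibration is good to about 2 mm. A picture is of the moment at which its call begins. There is no depth.
- sign_off(): hands the job in, once; it reports no verdict.
The state is a dict: "clock": time; "qpos": joint angles; "qvel": joint speeds; "joint_efforts": joint torques, N m; "eef_pos": TCP position; "tcp_rot": TCP orientation; "contact_force": force on the tool from outside, world axes, zero at the start; "wrist_torque": the same for the moment, N m; "opening": opening from 0.0 (shut) to 1.0 (fully open).
Only numpy, scipy, OpenCV 4.12 (cv2) and the standard library are available. Lean on these libraries where they do the work, as an engineer would, in place of code of your own. Each camera call takes 0.05 s, during which the arm holds its last target. There are 200 camera calls.

TASK

Get the salvaged laptop cells on test: pull the yellow safety cap straight up off the cell tester's magazine (a detent holds it) and set it aside; the red tray is free for that. Press every loose blue cell on the bench, one at a time, down past the two sprung steel lips of the magazine until all are held flat underneath the lips. Then snap the cap fully back down over the magazine, and after that press the green start button all the way in. Leave the other things on the bench where they are.

Things in the scene. Friction and masses are not known exactly. Their poses are not given: they have to be found in the camera images.
- tester: bench cell tester, screwed down: grey housing 196 (x) x 218 (y) x 85 mm high, from -58 to +160 mm in its own y; on it a black magazine tower. Origin on the bench on the magazine's vertical axis; z up. The magazine takes cells lying flat, long side along the tester's x, in a shaft 73 x 37.6 mm between four corner posts. The table is at z = 0
- mouth (a point): centre of the magazine's mouth at its top edge, 165 mm above the bench; the mouth flares about 5 mm wider than the shaft all round. Both y sides of the tower are open between the posts (39 mm wide, from the mouth down to the housing's top at 85 mm), so fingers holding a cell across its 34 mm may go down with it and open there
- lips (a point): on the magazine's axis, level with the flat underside of the lips, 130 mm above the bench. At each x end a sprung steel lip reaches 5.5 mm into the shaft, its lead-in rising from 133 to 144 mm: a cell laid in the mouth rests on the lips, underside at 140 mm. Pushed down with 10 to 20 N it parts them; once its top is below 130 mm they snap back over it
- follower (a joint): travel down of the orange spring follower in the shaft, 0 when empty (its top 128.5 mm above the bench) to 0.100 m; 2.5 N plus 80 N/m. It lifts the stack against the lips: the top cell's centre then rests 122 mm above the bench, the next 15 mm lower and so on; room for six
- cap: yellow protective cap over the magazine's mouth, 112 (x) x 65 (y) mm, 84 mm high over all, 70 g; origin at the centre of the underside of its 4 mm top plate, z up, axes along the tester's when fitted. Skirts 3.5 mm thick, 56 mm deep hang at its x ends; their beads are held under sprung noses on the tower: 8 to 15 N frees it or snaps it on (10 mm from catching to home, origin then 165 mm above the bench); it fits either way round
- cap_rib (a point): centre of the cap's grip rib, 16 mm above the cap's origin; the rib stands on the plate, 60 mm long (cap's x), 16 mm thick (y), 24 mm high. Lifted 60 mm the cap clears the tower
- tray: red open tray, fixed, 200 (x) x 150 (y) x 36 mm high, walls and floor 4 mm; origin at the centre of its underside; empty, a handy place to set the cap down
- start (a joint): travel of the green start button, 0 at rest to 0.006 m fully down; springs back; 5 N when fully down
- start_top (a point): centre of the top of the green start button (28 mm across), on the tester's housing, 103 mm above the bench
- cell1: a flat prismatic lithium cell, 70 (its x) x 34 (its y) x 15 mm (its z), blue sleeve with bare aluminium ends; origin at its centre; about 70 g; it may go into the magazine either way round and either face up; None in the state if it is absent this time
- cell2: a flat prismatic lithium cell, 70 (its x) x 34 (its y) x 15 mm (its z), blue sleeve with bare aluminium ends; origin at its centre; about 70 g; it may go into the magazine either way round and either face up; None in the state if it is absent this time
- cell3: a flat prismatic lithium cell, 70 (its x) x 34 (its y) x 15 mm (its z), blue sleeve with bare aluminium ends; origin at its centre; about 70 g; it may go into the magazine either way round and either face up; None in the state if it is absent this time
- cell4: a flat prismatic lithium cell, 70 (its x) x 34 (its y) x 15 mm (its z), blue sleeve with bare aluminium ends; origin at its centre; about 70 g; it may go into the magazine either way round and either face up; None in the state if it is absent this time
- cell5: a flat prismatic lithium cell, 70 (its x) x 34 (its y) x 15 mm (its z), blue sleeve with bare aluminium ends; origin at its centre; about 70 g; it may go into the magazine either way round and either face up; None in the state if it is absent this time
- cell6: a flat prismatic lithium cell, 70 (its x) x 34 (its y) x 15 mm (its z), blue sleeve with bare aluminium ends; origin at its centre; about 70 g; it may go into the magazine either way round and either face up; None in the state if it is absent this time
- ssd: a bystander: dark 2.5-inch drive, 100 x 70 x 9.5 mm, origin under its centre
- tape: a bystander: roll of amber tape, 72 mm across, 19 mm high, origin under its centre
- fan: a bystander: black laptop fan, 66 x 62 x 14 mm, origin under its centre
- old_pack: a bystander: black laptop battery, 48 x 235 x 21 mm, origin under its centre
- driver: a bystander: red-handled screwdriver, 170 mm long, lying along its x
- mug: a bystander: white mug, 80 mm across, 92 mm high
- meter: a bystander: yellow multimeter, 150 x 78 x 45 mm, lying
Mind the look-alikes: they are no part of the job. What is shaped like the cell4 but brown, orange or turquoise is not meant.

How it is judged (in metres and radians):
On the way, in this order (a step that is already met when the one before it is completed fails the run):
1. the cap is pulled off the magazine (distance between cap and mouth above 0.06 m), for 0.2 s.
2. all cells are in the magazine, flat under the lips (x of cell1 in the frame of tester between -0.006 and 0.006 m and y of cell1 in the frame of tester between -0.006 and 0.006 m and z of cell1 in the frame of tester between 0.02 and 0.1255 m and angle between the z axis of each of cell1, cell2, cell3, cell4, cell5, cell6 and the z axis of tester, either way round below 0.1 rad and x of cell2 in the frame of tester between -0.006 and 0.006 m and y of cell2 in the frame of tester between -0.006 and 0.006 m and z of cell2 in the frame of tester between 0.02 and 0.1255 m and x of cell3 in the frame of tester between -0.006 and 0.006 m and y of cell3 in the frame of tester between -0.006 and 0.006 m and z of cell3 in the frame of tester between 0.02 and 0.1255 m and x of cell4 in the frame of tester between -0.006 and 0.006 m and y of cell4 in the frame of tester between -0.006 and 0.006 m and z of cell4 in the frame of tester between 0.02 and 0.1255 m and x of cell5 in the frame of tester between -0.006 and 0.006 m and y of cell5 in the frame of tester between -0.006 and 0.006 m and z of cell5 in the frame of tester between 0.02 and 0.1255 m and x of cell6 in the frame of tester between -0.006 and 0.006 m and y of cell6 in the frame of tester between -0.006 and 0.006 m and z of cell6 in the frame of tester between 0.02 and 0.1255 m), for 0.3 s.
3. the cap is snapped back on over the loaded magazine (x of cap in the frame of tester between -0.004 and 0.004 m and y of cap in the frame of tester between -0.004 and 0.004 m and z of cap in the frame of tester below 0.169 m and angle between cap's own z axis and vertical below 0.06 rad), for 0.3 s.
4. then the start button is pressed down (value of joint start above 0.0045 m), for 0.1 s.
At the end, for the whole second after the job is handed in: Every cell present lies flat in the magazine under the lips (centre within 6 mm of its axis in x and y, below 125.5 mm; tilt under 0.1 rad); the cap is snapped on (level, centred to 4 mm, origin below 169 mm); the button, pressed 4.5 mm or more after that, is up again; all at rest (all of step 2 and all of step 3 and value of joint start below 0.002 m and linear speed of each of cap, cell1, cell2, cell3, cell4, cell5, cell6 below 0.02 m/s); the robot touches nothing.
It fails at once if a bystander is moved more than 50 mm (distance of any of ssd, tape, fan, old_pack, driver, mug, meter from where it was at the start of the episode above 0.05 m).
Of cell1, cell2, cell3, cell4, cell5, cell6 only 4 to 6 are there at a start; the rules pass over those that are not, and their reading is None.
At some moment in a run one of cell1, cell2, cell3, cell4, cell5, cell6 may be knocked a few centimetres aside while the robot is not near it.
Once in a run the grip may slacken for a moment while it holds something.
It also fails if it takes over 210 s, if anything falls off the work surface, if the arm or the gripper's body presses on something with over 40 N, if the wrist force passes 120 N, or if a joint passes its speed limit or range.

## Working session

There is one attempt and no reset: what is moved stays moved. The work goes in short steps, Python scripts to look and compute and a tool call to move; the robot and the scene stay as the last step left them, time stands still between calls to the robot, and variables do not carry over. Pictures are saved under pics/ and viewed, about 12 in all and at most 16, crops included, and the job is handed in when it is done.

Besides the shell and the picture viewer there is one more tool, called after "Emit:" as name([rows], argument=value, ...), one row to a line, values as JSON. play_rows: Moves the arm, as the interface text tells. Its arguments: {"type":"object","properties":{"moves":{"type":"array"},"squeeze":{"type":"number"}},"required":["moves"]}

```bash
ls; mkdir -p pics
python3 - <<'E'
from rig import *
import cv2
s=sense();print(s)
for n in("scene","top"):
    f=grab_frame(n);cv2.imwrite(f"pics/{n}0.png",f["pixels"][:,:,::-1]);print(n,f["intrinsics"],f["distortion"],f["R"],f["t"])
a=cv2.imread("pics/scene0.png");b=cv2.imread("pics/top0.png")
cv2.imwrite("pics/top0x.png",cv2.resize(b,(800,600),interpolation=cv2.INTER_CUBIC))
cv2.imwrite("pics/scene0x.png",cv2.resize(a,(800,600),interpolation=cv2.INTER_CUBIC))
E
```

```text
pics
{'clock': 0.0, 'qpos': array([-1.24641934e+00,  3.53641820e-01,  1.63416844e+00, -4.35954492e-05,
        1.15521088e+00, -2.40596433e-03]), 'qvel': array([-4.78847966e-05,  2.76499336e-03,  4.53161480e-04,  1.31841591e-03,
        4.23031591e-04, -6.00962560e-04]), 'joint_efforts': array([-3.79795732e-03, -6.05252981e+01, -3.42067587e+01, -1.77657371e-04,
        9.45191598e-03,  2.04284657e-05]), 'eef_pos': array([ 200.44784457, -591.45659344,  230.5509647 ]), 'tcp_rot': array([-3.14016407e+00,  3.64224264e-05,  3.26800603e-01]), 'contact_force': array([0.03938124, 0.18856915, 0.56471891]), 'wrist_torque': array([-0.00928763,  0.06800334,  0.0182909 ]), 'opening': 0.998564830223121}
scene [[481.8004202    0.         264.0722935 ]
 [  0.         481.8004202  198.53149672]
 [  0.           0.           1.        ]] [-0.18584889  0.          0.          0.          0.        ] [[ 0.68175096  0.73142177  0.01542159]
 [ 0.62303812 -0.56942075 -0.53626813]
 [-0.38345681  0.37520955 -0.84390679]] [-351.74133232 -258.2265906  1882.55431882]
top [[380.34344574   0.         254.84491011]
 [  0.         380.34344574 194.95886369]
 [  0.           0.           1.        ]] [-0.07196908  0.          0.          0.          0.        ] [[-0.01342137 -0.99990319 -0.0036706 ]
 [-0.99534574  0.01371036 -0.09538808]
 [ 0.09542917  0.00237328 -0.99543339]] [  23.55563613  521.28168825 1104.14895954]
```

View pics/top0x.png

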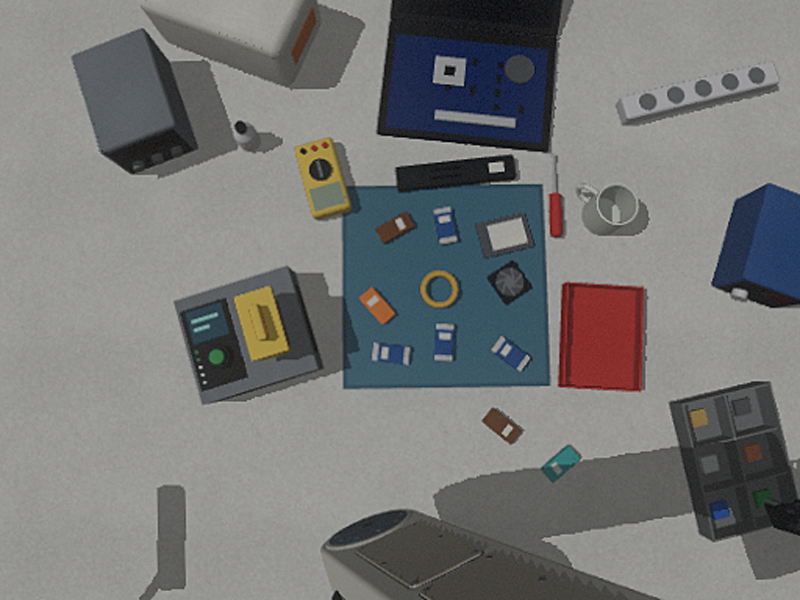

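View pics/scene0x.png

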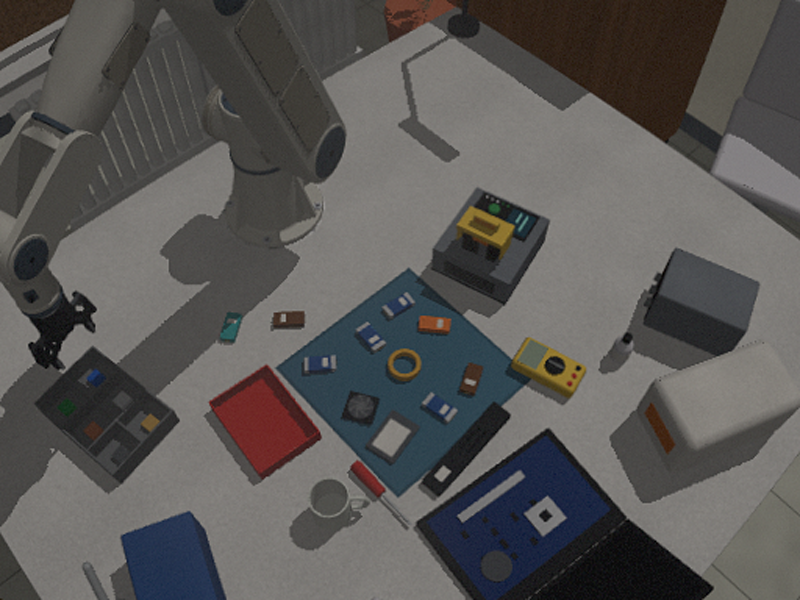

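Top view: four blue cells, at (445,226), (391,353), (445,342) and (511,354). The brown, orange and turquoise ones are look-alikes. The tester with its yellow cap is at (250,335) and the tray at (600,337). The scene view shows the same four cells, at (398,304), (370,336), (319,364) and (438,407). The small blue block in the parts bin is too small to be a cell. Next I'll measure.

```bash
cat > h.py <<'E'
from rig import *
import cv2, numpy as np
def rays(f,uv):
    n=cv2.undistortPoints(np.array(uv,float).reshape(-1,1,2),f["intrinsics"],np.array(f["distortion"])).reshape(-1,2)
    R=np.array(f["R"]);c=-R.T@np.array(f["t"]);return c,np.c_[n,np.ones(len(n))]@R
def plane(f,uv,z):
    c,d=rays(f,uv);return (c+d*((z-c[2])/d[:,2])[:,None])[:,:2]
def tri(f,p,g,q):
    c,d=rays(f,[p]);e,b=rays(g,[q]);d=d[0];b=b[0]
    s=np.linalg.lstsq(np.c_[d,-b],e-c,rcond=None)[0];P=c+s[0]*d;Q=e+s[1]*b
    return (P+Q)/2,np.linalg.norm(P-Q)
def hsv(f): return cv2.cvtColor(np.ascontiguousarray(f["pixels"]),cv2.COLOR_RGB2HSV)
def blobs(f,lo,hi,amin=20,close=0):
    m=cv2.inRange(hsv(f),np.array(lo),np.array(hi))
    if close:m=cv2.morphologyEx(m,cv2.MORPH_CLOSE,np.ones((close,close)))
    cs,_=cv2.findContours(m,cv2.RETR_EXTERNAL,cv2.CHAIN_APPROX_NONE)
    return [c for c in cs if cv2.contourArea(c)>amin]
def cen(c):
    m=cv2.moments(c);return np.array([m["m10"],m["m01"]])/m["m00"]
def cast(f,c,z): return plane(f,c.reshape(-1,2),z)
def rect(f,c,z):
    r=cv2.minAreaRect(cast(f,c,z).astype(np.float32));b=cv2.boxPoints(r)
    e=[b[1]-b[0],b[2]-b[1]];e.sort(key=np.linalg.norm)
    return np.array(r[0]),np.linalg.norm(e[1]),np.linalg.norm(e[0]),(np.arctan2(e[1][1],e[1][0])+np.pi/2)%np.pi-np.pi/2
E
python3 - <<'E'
from h import *
F={n:grab_frame(n) for n in("scene","top")}
for n,f in F.items():
    H=hsv(f)
    print(n)
    for nm,lo,hi,am in(("blue",(108,120,50),(125,255,255),25),("yellow",(20,120,80),(32,255,255),60),("red",(0,170,80),(4,255,255),300),("green",(55,120,60),(85,255,255),15)):
        for c in blobs(f,lo,hi,am):
            z=dict(blue=15,yellow=169,red=36,green=103)[nm]
            r=rect(f,c,z);print(nm,cen(c).round(1),cv2.contourArea(c),r[0].round(1),*np.round(r[1:],2))
im=cv2.imread("pics/top0.png")
print([hsv(F["top"])[y,x].tolist() for x,y in((285,140),(285,150),(284,219),(167,213),(139,228))])
c=np.hstack([cv2.resize(im[130:260,100:230],(400,400),interpolation=2),cv2.resize(im[130:260,225:355],(400,400),interpolation=2)])
cv2.imwrite("pics/crop1.png",c)
E
```

```text
scene
blue [107.4 359.1] 2338.5 [ 578.1 -699.1] 186.31 160.44 -0.36
blue [331.6 331.5] 6039.5 [ 959.9 -126.6] 310.43 200.76 1.45
blue [278.5 258.5] 63.5 [679.9 -77.9] 44.81 33.61 0.19
blue [ 60.9 241.4] 61.0 [ 122.3 -593.3] 35.35 30.13 0.2
blue [201.3 232.2] 47.5 [ 428.4 -198. ] 40.71 31.55 0.89
blue [234.9 212.8] 46.0 [443.8 -70.8] 31.24 29.97 1.55
blue [253.3 195.6] 46.5 [432.7  32.3] 43.61 33.66 1.43
yellow [351.5 233.3] 800.0 [809.8  87.5] 133.07 69.88 0.27
yellow [311.3 144.9] 495.5 [490.8 241.2] 124.76 78.64 0.29
red [172.2 270.9] 692.5 [ 467.5 -384.1] 174.97 120.9 -0.07
green [315.8 132.8] 19.5 [426.1 342. ] 24.02 22.57 -0.73
top
blue [460.2 326. ] 100.5 [ 121.4 -591.3] 34.75 31.74 -1.38
blue [249.9 225.9] 142.0 [430.2  32.6] 45.85 32.76 1.46
blue [326.8 226.2] 158.5 [ 426.2 -196.5] 45.71 34.3 0.9
blue [283.5 221. ] 92.0 [450.1 -69.3] 46.06 33.43 -0.1
blue [284.9 145.9] 81.5 [677.8 -76.1] 46.08 34.77 0.19
blue [490.1 153.2] 2656.0 [ 648.4 -707.1] 222.52 180.98 -0.17
blue [299.  56.] 5749.0 [ 960.4 -127.9] 310.99 201.26 1.45
yellow [166.8 206.8] 1016.0 [479.4 244.8] 114.03 65.28 0.28
yellow [280.9 184.6] 379.5 [532.9 -52.1] 57.55 57.17 -0.02
yellow [206.1 113.7] 1111.0 [726.6 142.4] 132.19 66.55 0.26
red [385.8 216. ] 2348.5 [ 455.3 -369.9] 197.01 146.1 -0.09
green [488.1 317.7] 32.0 [ 159.6 -627.2] 27.45 20.63 -0.04
green [138.2 228.1] 52.5 [426.8 340.3] 22.61 22.06 1.56
[[27, 16, 164], [108, 176, 100], [107, 166, 103], [23, 149, 168], [67, 125, 112]]
```

View pics/crop1.png

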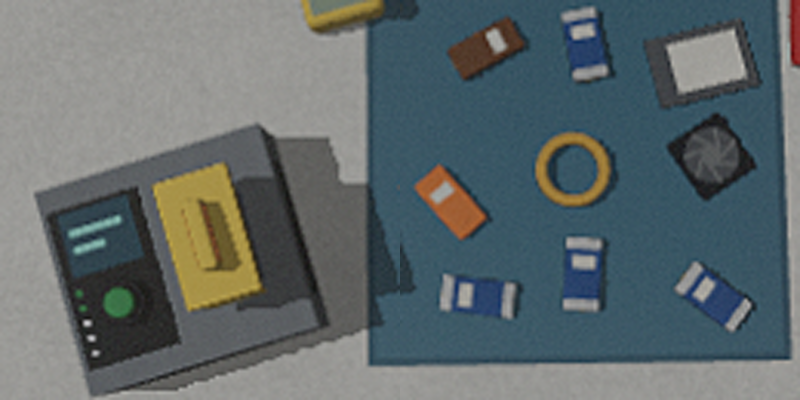

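Crop check: the four blue cells with aluminium ends are confirmed at crop (478,297), (583,273), (713,296) and (585,44). The brown (487,48) and orange (451,201) ones are decoys. Now I'll refine the poses and check heights with both views.

```bash
cat >> h.py <<'E'
def cells(f):
    H=hsv(f);b=cv2.inRange(H,np.array((109,120,50)),np.array((125,255,255)))
    w=cv2.inRange(H,np.array((0,0,115)),np.array((180,75,255)))
    out=[]
    for c in blobs(f,(108,120,50),(125,255,255),25):
        if cv2.contourArea(c)>400: continue
        p=cen(c)
        loc=np.zeros_like(b);cv2.circle(loc,tuple(int(v) for v in p.round()),22,255,-1)
        m=(b|w)&loc
        n,l=cv2.connectedComponents(m)
        k=l[c[0,0,1],c[0,0,0]]
        if k==0:continue
        cc=max(cv2.findContours((l==k).astype(np.uint8),cv2.RETR_EXTERNAL,cv2.CHAIN_APPROX_NONE)[0],key=cv2.contourArea)
        r=rect(f,cc,15)
        if abs(r[1]-70)<12 and abs(r[2]-34)<12: out.append((cen(cv2.convexHull(cc)),r))
    return out
E
python3 - <<'E'
from h import *
S=grab_frame("scene");T=grab_frame("top")
A=cells(T);B=cells(S)
for n,L in(("top",A),("scene",B)):
    for c,r in L:print(n,c.round(1),r[0].round(1),*np.round(r[1:],2))
for c,r in A:
    q=min(B,key=lambda x:np.linalg.norm(x[1][0]-r[0]),default=None)
    if q: print(tri(T,c,S,q[0]))
gT=[c for c in blobs(T,(55,120,60),(85,255,255),15) if cen(c)[0]<200][0];gS=[c for c in blobs(S,(55,120,60),(85,255,255),15)][0]
print("btn",tri(T,cen(gT),S,cen(gS)))
cT=[c for c in blobs(T,(20,120,80),(32,255,255),60)if cen(c)[1]>200 and cen(c)[0]<200][0]
print("T",cv2.boxPoints(cv2.minAreaRect(cT)).round(1).tolist())
im=np.ascontiguousarray(S["pixels"][:,:,::-1])
cv2.imwrite("pics/crop2.png",cv2.resize(im[115:195,270:360],(720,640),interpolation=2)[:600])
E
```

```text
top [249.4 226. ] [430.1  34.1] 68.57 33.16 1.42
scene [281.  260.1] [680.8 -78.3] 65.35 32.59 0.18
scene [236.9 214.4] [452.4 -69.9] 65.26 31.82 -0.09
(array([ 411.27536368,    7.4604679 , -116.55589195]), np.float64(70.7991283725551))
btn (array([427.24799075, 339.96187106, 103.68896345]), np.float64(0.5106073102753267))
T [[148.6999969482422, 189.60000610351562], [172.8000030517578, 182.60000610351562], [185.10000610351562, 224.60000610351562], [160.89999389648438, 231.60000610351562]]
```

View pics/crop2.png

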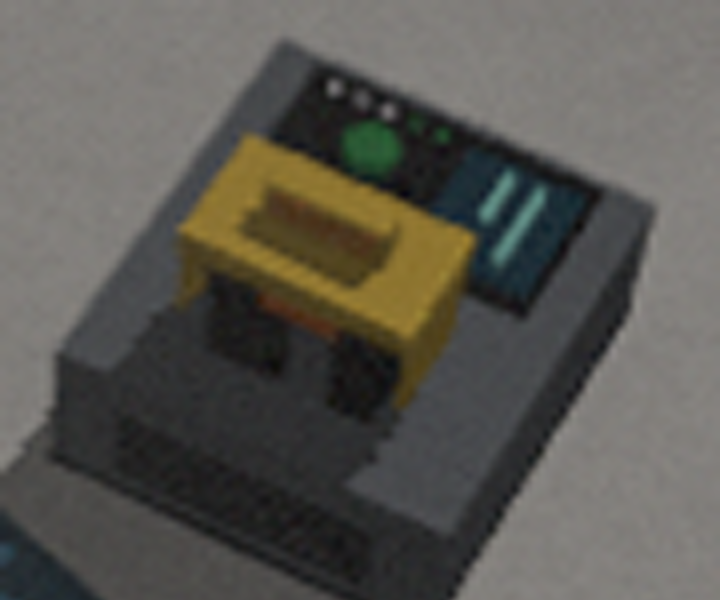

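```bash
sed -i 's/^        m=(b|w)&loc/        m=cv2.morphologyEx((b|w)\&loc,cv2.MORPH_CLOSE,np.ones((3,3)))/; s/(108,120,50),(125,255,255),25/(108,110,40),(125,255,255),25/; s/(109,120,50)/(108,110,40)/;s/,22,255,-1/,17,255,-1/;s/(180,75,255)/(180,90,255)/' h.py
python3 - <<'E'
from h import *
S=grab_frame("scene");T=grab_frame("top")
A=cells(T);B=cells(S)
for n,L in(("top",A),("scene",B)):
    for c,r in L:print(n,c.round(1),r[0].round(1),*np.round(r[1:],2))
for c,r in A:
    q=min(B,key=lambda x:np.linalg.norm(x[1][0]-r[0]),default=None)
    if q: print(tri(T,c,S,q[0]))
t=[(148.7,189.6),(172.8,182.6),(185.1,224.6),(160.9,231.6)]
s=[((u+.5)/8-.5+270,(v+.5)/8-.5+115) for u,v in((474,238),(405,340),(180,232),(250,138))]
P=[tri(T,a,S,b) for a,b in zip(t,s)]
for p in P:print(p[0].round(1),round(p[1],1))
P=np.array([p[0] for p in P]);print("mean",P.mean(0));d=P[0]+P[1]-P[2]-P[3];print("yaw",np.arctan2(d[1],d[0]))
for f in(T,S): 
  q=plane(f,t if f is T else s,169);d=q[0]+q[1]-q[2]-q[3];print(q.mean(0),np.arctan2(d[1],d[0]))
r=np.array([427,340])-q.mean(0);print(np.linalg.norm(r),np.arctan2(-r[0],r[1]))
E
```

```text
top [249.5 225.9] [430.6  34. ] 68.6 33.67 1.42
top [326.4 225.9] [ 426.8 -195.1] 68.89 34.77 0.91
top [283.9 218.6] [450.6 -69.7] 69.85 34.48 -0.08
top [284.4 143.6] [678.2 -75.8] 70.95 34.18 0.18
scene [281.1 260.2] [681.  -78.1] 65.17 33.81 0.15
scene [203.9 231.9] [ 428.6 -198.3] 62.59 30.92 0.83
scene [236.9 214.7] [452.3 -70.9] 65.33 33.79 -0.09
scene [254.7 194.2] [432.6  32.2] 65.88 32.93 1.42
(array([430.39351956,  33.76038444,  11.20866071]), np.float64(0.020158496577307016))
(array([ 426.64455027, -196.5998386 ,   10.47918261]), np.float64(1.1625074050683202))
(array([450.96824686, -69.13673963,  11.00444242]), np.float64(0.46974724070820956))
(array([679.54299671, -75.89430637,   9.0527505 ]), np.float64(0.20605079735342274))
[525.6 293.1 166.5] 1.0
[543.3 230.1 166.5] 0.2
[435.1 200.  163.6] 5.2
[417.1 263.2 160.4] 3.2
mean [480.29060377 246.62019165 164.2356012 ]
yaw 0.26985691795910993
[479.56350465 244.78928939] 0.2916388624483134
[483.22131268 244.29536819] 0.28566057476249884
110.99645286921287 0.5311375483570233
```

```bash
cat >> h.py <<'E'
def to(x,y,z,yaw=None):
    s=sense();p=s["eef_pos"];w=s["tcp_rot"][2];d=np.array([x,y,z])-p
    dy=0 if yaw is None else (yaw-w+np.pi/2)%np.pi-np.pi/2
    v=np.array([d[0]*np.cos(w)+d[1]*np.sin(w),d[0]*np.sin(w)-d[1]*np.cos(w),-d[2]])
    print("t",round(s["clock"],2),"at",p.round(1),s["tcp_rot"].round(3),"op",round(s["opening"],3),"F",s["contact_force"].round(1),"q6",round(s["qpos"][5],2))
    print("tool shift mm",v.round(1),"turn z",round(-dy,3),"rows",np.ceil(np.linalg.norm(v)/45))
E
python3 -c "
from h import *
to(480,245,225,.286)"
```

```text
t 0.4 at [ 200.6 -591.9  231.2] [-3.141  0.     0.327] op 1.002 F [-0.4 -0.4  0.5] q6 -0.0
tool shift mm [ 533.3 -702.9    6.2] turn z 0.041 rows 20.0
```

Emit:
play_rows([
  [[0.0266,-0.0351,0],[0,0,0],100],
  [[0.0266,-0.0351,0],[0,0,0],100],
  [[0.0266,-0.0351,0],[0,0,0],100],
  [[0.0266,-0.0351,0],[0,0,0],100],
  [[0.0266,-0.0351,0],[0,0,0],100],
  [[0.0266,-0.0351,0],[0,0,0],100],
  [[0.0266,-0.0351,0],[0,0,0],100],
  [[0.0266,-0.0351,0],[0,0,0],100],
  [[0.0266,-0.0351,0],[0,0,0],100],
  [[0.0266,-0.0351,0],[0,0,0],100],
  [[0.0266,-0.0351,0],[0,0,0],100],
  [[0.0266,-0.0351,0],[0,0,0],100],
  [[0.0266,-0.0351,0],[0,0,0],100],
  [[0.0266,-0.0351,0],[0,0,0],100],
  [[0.0266,-0.0351,0],[0,0,0],100],
  [[0.0266,-0.0351,0],[0,0,0],100],
  [[0.0266,-0.0351,0],[0,0,0],100],
  [[0.0266,-0.0351,0],[0,0,0],100],
  [[0.0266,-0.0351,0],[0,0,0],60],
  [[0.0266,-0.0351,0],[0,0,0.041],60],
], squeeze=80)

```text
clock: 2.4
eef_pos: [479.4, 245.7, 231.4]
tcp_rot: [3.142, -0.0, 0.286]
contact_force: [0.9, -0.9, 0.2]
opening: 0.689
```

```bash
python3 -c "
from h import *
to(480,245,175,.286)"
```

```text
t 2.4 at [479.4 245.7 231.4] [ 3.142 -0.     0.286] op 0.689 F [ 0.9 -0.9  0.2] q6 1.76
tool shift mm [ 0.4  0.8 56.4] turn z -0.0 rows 2.0
```

Emit:
play_rows([
  [[0,0.0008,0.02],[0,0,0],60],
  [[0,0,0.02],[0,0,0],60],
  [[0,0,0.017],[0,0,0],60],
  [[0,0,0],[0,0,0],0],
  [[0,0,0],[0,0,0],0],
  [[0,0,0],[0,0,0],0],
  [[0,0,0],[0,0,0],0],
  [[0,0,0],[0,0,0],0],
], squeeze=80)

```text
clock: 3.2
eef_pos: [480.0, 243.1, 175.3]
tcp_rot: [-3.141, -0.002, 0.286]
contact_force: [-0.8, 0.1, 3.9]
opening: 0.166
```

Emit:
play_rows([
  [[0,0,-0.005],[0,0,0],0],
  [[0,0,-0.005],[0,0,0],0],
  [[0,0,-0.005],[0,0,0],0],
  [[0,0,-0.01],[0,0,0],0],
  [[0,0,-0.02],[0,0,0],0],
  [[0,0,-0.02],[0,0,0],0],
  [[0,0,-0.02],[0,0,0],0],
  [[0,0,-0.01],[0,0,0],0],
  [[0,0,0],[0,0,0],0],
])

```text
clock: 4.1
eef_pos: [480.1, 243.3, 271.1]
tcp_rot: [-3.141, -0.003, 0.286]
contact_force: [0.2, 0.1, -1.8]
opening: 0.164
```

Run:
```python
from h import *
T=grab_frame("top");S=grab_frame("scene")
a=cv2.resize(T["pixels"][120:280,90:410,::-1],(800,400),interpolation=2)
b=cv2.resize(np.ascontiguousarray(S["pixels"][80:200,230:400,::-1]),(283,200),interpolation=2)
o=np.zeros((600,800,3),np.uint8);o[:400]=a;o[400:,:283]=b
cv2.imwrite("pics/capup.png",o)
for c in blobs(T,(0,170,60),(6,255,255),1000): print("tray",rect(T,c,36))
to(455,-370,260)
```

```text
tray (array([ 454.89544678, -373.14959717]), np.float32(196.9824), np.float32(139.90544), np.float32(-0.08167267))
t 4.2 at [479.1 242.8 268.9] [3.142 0.    0.286] op 0.162 F [-0.1  0.7 -0.2] q6 1.75
tool shift mm [-195.9  581.2    8.9] turn z 0 rows 14.0
```

View pics/capup.png

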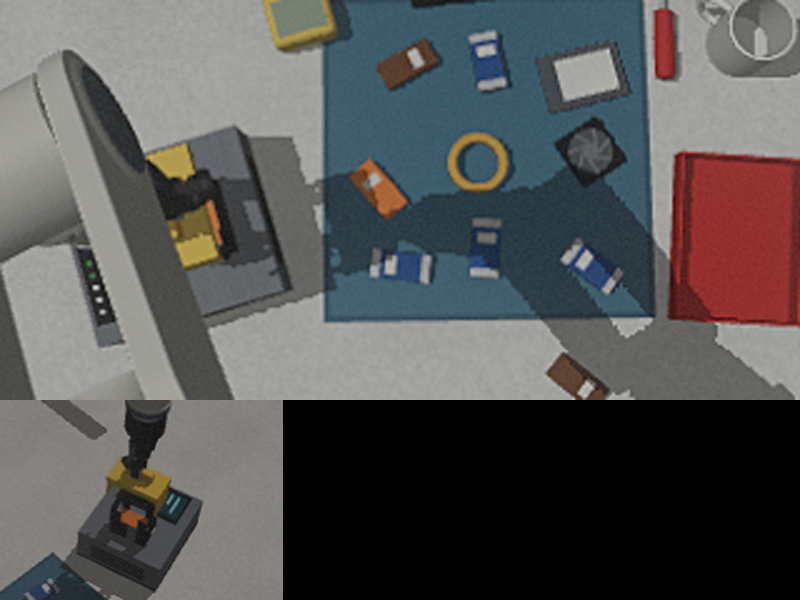

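The cap is off: it hangs in the gripper over the tower at crop (185,220), and the orange follower is visible in the scene inset at (135,518). Next it goes into the tray.

Emit:
play_rows([
  [[-0.013,0.0388,0],[0,0,0],0],
  [[-0.013,0.0388,0],[0,0,0],0],
  [[-0.013,0.0388,0],[0,0,0],0],
  [[-0.013,0.0388,0],[0,0,0],0],
  [[-0.013,0.0388,0],[0,0,0],0],
  [[-0.013,0.0388,0],[0,0,0],0],
  [[-0.013,0.0388,0],[0,0,0],0],
  [[-0.013,0.0388,0],[0,0,0],0],
  [[-0.013,0.0388,0],[0,0,0],0],
  [[-0.013,0.0388,0],[0,0,0],0],
  [[-0.013,0.0388,0],[0,0,0],0],
  [[-0.013,0.0388,0],[0,0,0],0],
  [[-0.013,0.0388,0],[0,0,0],0],
  [[-0.013,0.0388,0],[0,0,0],0],
  [[-0.013,0.0388,0],[0,0,0],0],
  [[0,0,0],[0,0,0],0],
  [[0,0,0.03],[0,0,0],0],
  [[0,0,0.04],[0,0,0],0],
  [[0,0,0.04],[0,0,0],0],
  [[0,0,0.03],[0,0,0],0],
])

```text
clock: 6.2
eef_pos: [454.9, -368.7, 125.9]
tcp_rot: [-3.138, 0.002, 0.286]
contact_force: [0.1, 0.4, -0.8]
opening: 0.164
```

Run:
```python
from h import *
to(455,-371,71)
T=grab_frame("top");S=grab_frame("scene")
a=cv2.resize(S["pixels"][200:330,110:280,::-1],(680,520),interpolation=2);cv2.imwrite("pics/tray.png",a)
A=cells(T);B=cells(S)
for n,L in(("top",A),("scene",B)):
    for c,r in L:print(n,c.round(1),r[0].round(1),*np.round(r[1:],2))
cv2.imwrite("pics/tow.png",np.hstack([cv2.resize(T["pixels"][170:260,120:220,::-1],(400,360),interpolation=2),cv2.resize(S["pixels"][115:205,270:370,::-1],(400,360),interpolation=2)]))
```

```text
t 6.2 at [ 454.9 -368.7  125.9] [-3.138e+00  2.000e-03  2.860e-01] op 0.164 F [ 0.1  0.4 -0.8] q6 0.6
tool shift mm [-0.5  2.2 54.9] turn z 0 rows 2.0
top [249.4 225.9] [430.4  34.2] 69.01 33.27 1.42
top [326.5 225.9] [ 427.3 -196. ] 69.81 35.4 0.91
top [283.8 218.5] [450.6 -69.2] 69.79 33.13 -0.07
top [284.4 143.6] [678.2 -76. ] 71.02 34.6 0.18
scene [280.9 260.2] [680.7 -79.2] 66.16 35.73 0.15
scene [203.9 231.9] [ 428.6 -198.3] 62.59 30.92 0.83
scene [237.1 214.7] [452.9 -70.5] 66.54 32.32 -0.07
scene [254.7 194.2] [432.3  32.6] 65.92 33.85 1.45
```

View pics/tow.png

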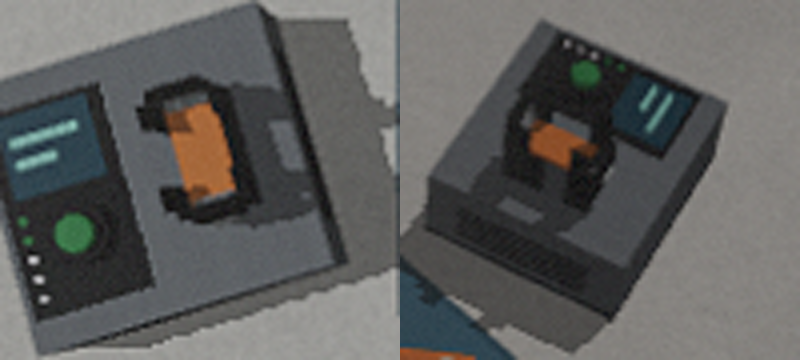

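Tower view: the magazine is open, with the orange follower at crop (205,150), and the button is at (73,233). Now I'll set the cap down.

Emit:
play_rows([
  [[0,0.002,0.03],[0,0,0],0],
  [[0,0,0.014],[0,0,0],0],
  [[0,0,0.006],[0,0,0],0],
  [[0,0,0.003],[0,0,0],0],
  [[0,0,0],[0,0,0],0],
  [[0,0,0],[0,0,0],0],
])

```text
clock: 6.9
eef_pos: [457.4, -372.7, 77.3]
tcp_rot: [3.14, -0.001, 0.286]
contact_force: [0.3, 0.9, -0.3]
opening: 0.165
```

Run:
```python
from h import *
to(455,-371,71)
T=grab_frame("top")
c=[];
H=hsv(T)
# tower dark outline / follower / housing
sub=np.zeros(H.shape[:2],np.uint8);sub[185:232,152:200]=255
m=((H[:,:,2]<42).astype(np.uint8)*255)&sub
cs=max(cv2.findContours(m,cv2.RETR_EXTERNAL,cv2.CHAIN_APPROX_NONE)[0],key=cv2.contourArea)
u=np.array([np.cos(.286),np.sin(.286)]);v=np.array([-u[1],u[0]])
q=cast(T,cs,165)-[480,245]
print("tower x",(q@u).min(),(q@u).max(),"y",(q@v).min(),(q@v).max())
o=max(blobs(T,(5,140,60),(16,255,255),40)if 0 else [k for k in blobs(T,(5,130,60),(16,255,255),40) if cen(k)[0]<200],key=cv2.contourArea)
q=cast(T,o,128.5)-[480,245];print("foll x",(q@u).min(),(q@u).max(),"y",(q@v).min(),(q@v).max())
R=np.array(T["R"]);print("cam",-R.T@np.array(T["t"]))
```

```text
t 6.9 at [ 457.4 -372.7   77.3] [ 3.14e+00 -1.00e-03  2.86e-01] op 0.165 F [ 0.3  0.9 -0.3] q6 0.6
tool shift mm [-1.8 -2.3  6.3] turn z 0 rows 1.0
tower x -50.05305043227921 44.05540884829103 y -34.90918031723708 26.18539538913612
foll x -28.079101374971014 31.71218394400715 y -18.16886750189812 17.884102015938755
cam [ 413.80364059   13.78594408 1148.91726687]
```

Emit:
play_rows([
  [[0,0,0.004],[0,0,0],0],
  [[0,0,0.002],[0,0,0],0],
  [[0,0,0],[0,0,0],0],
  [[0,0,0],[0,0,0],0],
])

```text
clock: 7.35
eef_pos: [457.0, -372.5, 70.4]
tcp_rot: [3.141, -0.0, 0.286]
contact_force: [-0.3, 0.3, 1.9]
opening: 0.166
```

Emit:
play_rows([
  [[0,0,0],[0,0,0],40],
  [[0,0,0],[0,0,0],60],
  [[0,0,0],[0,0,0],60],
  [[0,0,-0.02],[0,0,0],60],
  [[0,0,-0.03],[0,0,0],60],
  [[0,0,-0.03],[0,0,0],60],
])

```text
clock: 7.95
eef_pos: [456.5, -372.0, 150.7]
tcp_rot: [-3.14, 0.001, 0.286]
contact_force: [0.6, -1.2, -0.4]
opening: 0.6
```

Run:
```python
from h import *
to(427,-196,100,.91)
S=grab_frame("scene")
cv2.imwrite("pics/tray.png",cv2.resize(S["pixels"][200:330,110:280,::-1],(680,520),interpolation=2))
```

```text
t 7.95 at [ 456.5 -372.   150.7] [-3.14e+00  1.00e-03  2.86e-01] op 0.6 F [ 0.6 -1.2 -0.4] q6 0.6
tool shift mm [  21.3 -177.2   50.7] turn z -0.624 rows 5.0
```

View pics/tray.png

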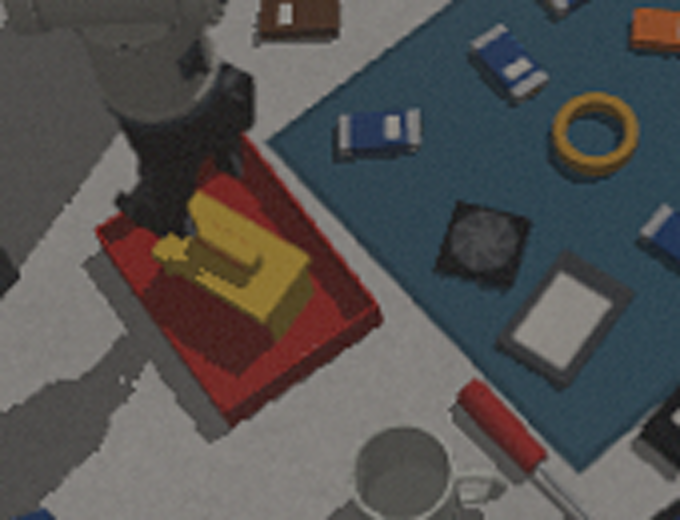

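The cap stands upright in the tray, at crop (245,270). Now the first cell, the one nearest the tray.

Emit:
play_rows([
  [[0.0043,-0.0354,0],[0,0,0],60],
  [[0.0043,-0.0354,0],[0,0,0],60],
  [[0.0043,-0.0354,0],[0,0,0],60],
  [[0.0043,-0.0354,0],[0,0,0],60],
  [[0.0043,-0.0354,0],[0,0,0],60],
  [[0,0,0.017],[0,0,-0.123],60],
  [[0,0,0.017],[0,0,-0.123],60],
  [[0,0,0.017],[0,0,-0.123],60],
  [[0,0,0.017],[0,0,-0.123],60],
  [[0,0,0.017],[0,0,-0.123],60],
  [[0,0,0],[0,0,0],60],
  [[0,0,0],[0,0,0],60],
])

```text
clock: 9.2
eef_pos: [427.5, -196.4, 65.4]
tcp_rot: [-3.141, 0.0, 0.897]
contact_force: [0.3, 0.1, -0.6]
opening: 0.598
```

Run:
```python
from h import *
to(427.3,-196.5,4,.9)
```

```text
t 9.2 at [ 427.5 -196.4   65.4] [-3.141  0.     0.897] op 0.598 F [ 0.3  0.1 -0.6] q6 0.24
tool shift mm [-0.2 -0.1 61.4] turn z -0.003 rows 2.0
```

Emit:
play_rows([
  [[0,0,0.025],[0,0,0],60],
  [[0,0,0.02],[0,0,0],60],
  [[0,0,0.012],[0,0,0],60],
  [[0,0,0.006],[0,0,0],60],
  [[0,0,0],[0,0,0],60],
  [[0,0,0],[0,0,0],30],
  [[0,0,0],[0,0,0],30],
  [[0,0,0],[0,0,0],30],
  [[0,0,0],[0,0,0],30],
  [[0,0,0],[0,0,0],30],
], squeeze=80)

```text
clock: 10.2
eef_pos: [428.2, -196.7, 3.4]
tcp_rot: [3.14, -0.0, 0.9]
contact_force: [-0.9, -0.7, 5.4]
opening: 0.371
```

Emit:
play_rows([
  [[0,0,-0.02],[0,0,0],30],
  [[0,0,-0.05],[0,0,0],30],
  [[0,0,-0.05],[0,0,0],30],
  [[0,0,-0.05],[0,0,0],30],
  [[0,0,-0.05],[0,0,0.12],30],
  [[0,0,0],[0,0,0.12],30],
  [[0,0,0],[0,0,0.12],30],
  [[0,0,0],[0,0,0.12],30],
  [[0,0,0],[0,0,0.131],30],
  [[0,0,0],[0,0,0],30],
  [[0,0,0],[0,0,0],30],
])

```text
clock: 11.3
eef_pos: [427.6, -196.4, 222.8]
tcp_rot: [3.141, -0.001, 0.293]
contact_force: [0.5, -0.4, -1.2]
opening: 0.377
```

Run:
```python
from h import *
to(481,244.3,215,.286)
S=grab_frame("scene")
cv2.imwrite("pics/held.png",cv2.resize(S["pixels"][130:260,130:300,::-1],(680,520),interpolation=2))
```

```text
t 11.3 at [ 427.6 -196.4  222.8] [ 3.141e+00 -1.000e-03  2.930e-01] op 0.377 F [ 0.5 -0.4 -1.2] q6 0.84
tool shift mm [ 178.6 -406.5    7.8] turn z 0.007 rows 10.0
```

View pics/held.png

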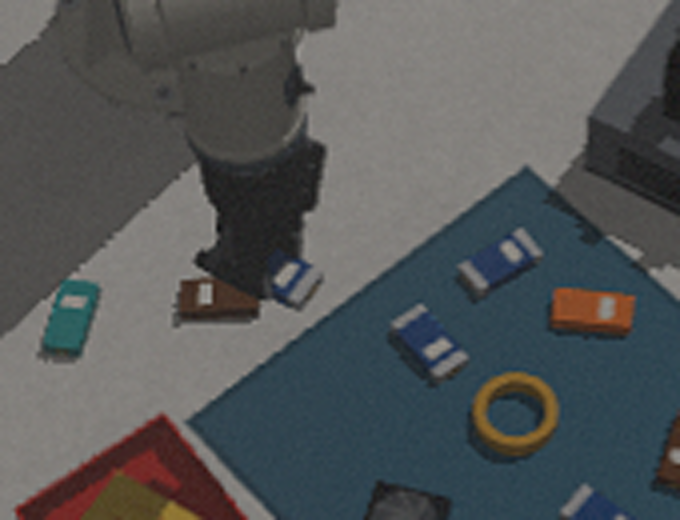

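The cell is held, at crop (295,280). Carrying it to the magazine.

Emit:
play_rows([
  [[0.0162,-0.037,0],[0,0,0.007],30],
  [[0.0162,-0.037,0],[0,0,0],30],
  [[0.0162,-0.037,0],[0,0,0],30],
  [[0.0162,-0.037,0],[0,0,0],30],
  [[0.0162,-0.037,0],[0,0,0],30],
  [[0.0162,-0.037,0],[0,0,0],30],
  [[0.0162,-0.037,0],[0,0,0],30],
  [[0.0162,-0.037,0],[0,0,0],30],
  [[0.0162,-0.037,0],[0,0,0],30],
  [[0.0162,-0.037,0],[0,0,0],30],
  [[0.0162,-0.037,0],[0,0,0],30],
  [[0,0,0],[0,0,0],30],
  [[0,0,0],[0,0,0],30],
])

```text
clock: 12.65
eef_pos: [484.6, 244.7, 222.0]
tcp_rot: [3.141, 0.001, 0.287]
contact_force: [-0.6, -0.2, -1.0]
opening: 0.371
```

Run:
```python
from h import *
to(481,244.3,175,.286)
S=grab_frame("scene");T=grab_frame("top")
cv2.imwrite("pics/over.png",np.hstack([cv2.resize(T["pixels"][170:260,120:220,::-1],(400,360),interpolation=2),cv2.resize(S["pixels"][115:205,270:370,::-1],(400,360),interpolation=2)]))
```

```text
t 12.65 at [484.6 244.7 222. ] [3.141e+00 1.000e-03 2.870e-01] op 0.371 F [-0.6 -0.2 -1. ] q6 1.75
tool shift mm [-3.5 -0.6 47. ] turn z 0.001 rows 2.0
```

View pics/over.png

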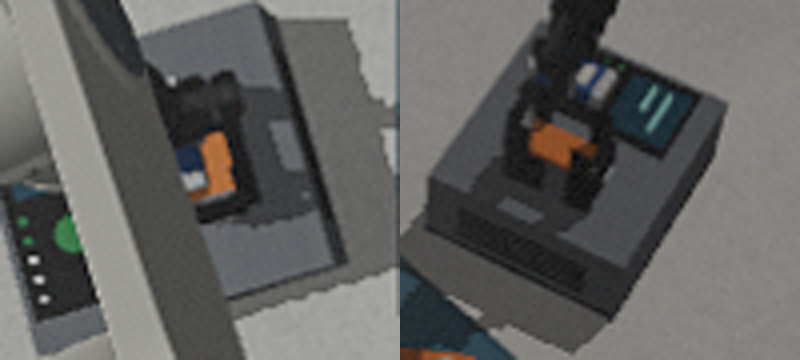

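Emit:
play_rows([
  [[-0.0035,-0.0005,0.02],[0,0,0],30],
  [[0,0,0.02],[0,0,0],30],
  [[0,0,0.015],[0,0,0],30],
  [[0,0,0.015],[0,0,0],30],
  [[0,0,0.01],[0,0,0],30],
  [[0,0,0],[0,0,0],30],
  [[0,0,0],[0,0,0],30],
], squeeze=100)

```text
clock: 13.45
eef_pos: [486.8, 244.2, 144.7]
tcp_rot: [-3.141, -0.012, 0.283]
contact_force: [13.4, 3.5, 1.8]
opening: 0.364
```

Run:
```python
from h import *
to(481,244.3,115,.286)
print(sense()["wrist_torque"])
```

```text
t 13.45 at [486.8 244.2 144.7] [-3.141 -0.012  0.283] op 0.364 F [13.4  3.5  1.8] q6 1.75
tool shift mm [-5.5 -1.8 29.7] turn z -0.003 rows 1.0
[ 0.42134979 -2.08190289  0.4138947 ]
```

The side force says the shaft is about 6 mm further along tester +x than commanded. I'll centre by force.

Emit:
play_rows([
  [[0.003,0,0],[0,0,0],30],
  [[0.003,0,0],[0,0,0],30],
  [[0,0,0],[0,0,0],30],
  [[0,0,0],[0,0,0],30],
])

```text
clock: 13.85
eef_pos: [487.5, 244.5, 142.6]
tcp_rot: [3.141, -0.001, 0.282]
contact_force: [1.4, 0.6, 1.2]
opening: 0.363
```

Run:
```python
from h import *
to(481,244.3,115,.286)
print(sense()["wrist_torque"])
S=grab_frame("scene")
cv2.imwrite("pics/over2.png",cv2.resize(S["pixels"][105:195,270:360,::-1],(600,600),interpolation=2))
```

```text
t 13.85 at [487.5 244.5 142.6] [ 3.141e+00 -1.000e-03  2.820e-01] op 0.363 F [1.4 0.6 1.2] q6 1.75
tool shift mm [-6.3 -1.6 27.6] turn z -0.004 rows 1.0
[-0.02832358 -0.13144757  0.05341857]
```

View pics/over2.png

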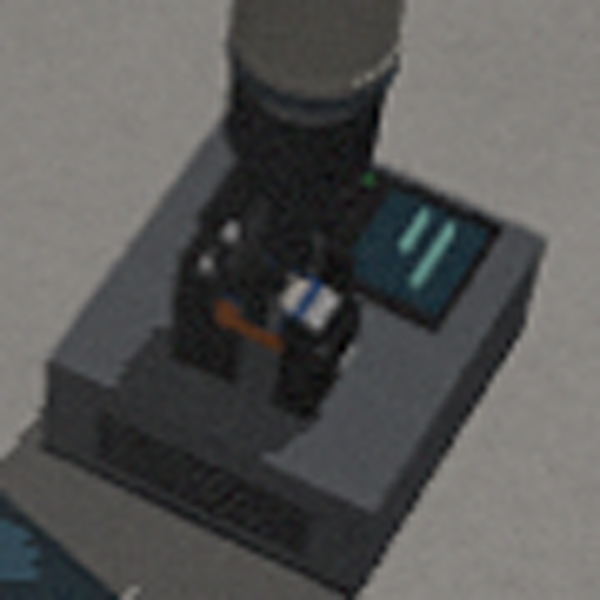

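Emit:
play_rows([
  [[0.001,0,0.006],[0,0,0],30],
  [[0,0,0.006],[0,0,0],30],
  [[0,0,0.006],[0,0,0],30],
  [[0,0,0.006],[0,0,0],30],
  [[0,0,0.005],[0,0,0],30],
  [[0,0,0],[0,0,0],30],
  [[0,0,0],[0,0,0],30],
])

```text
clock: 14.6
eef_pos: [488.2, 245.5, 113.0]
tcp_rot: [3.141, 0.0, 0.283]
contact_force: [0.9, -0.5, 1.0]
opening: 0.359
```

Run:
```python
from h import *
to(481,244.3,115,.286)
print(sense()["wrist_torque"])
```

```text
t 14.6 at [488.2 245.5 113. ] [3.141 0.    0.283] op 0.359 F [ 0.9 -0.5  1. ] q6 1.75
tool shift mm [-7.3 -0.8 -2. ] turn z -0.003 rows 1.0
[-0.07130065 -0.47175451  0.02601076]
```

Emit:
play_rows([
  [[0,0,0],[0,0,0],50],
  [[0,0,0],[0,0,0],60],
  [[0,0,0],[0,0,0],60],
  [[0,0,0],[0,0,0],60],
  [[0,0,-0.02],[0,0,0],60],
  [[0,0,-0.04],[0,0,0],60],
  [[0,0,-0.04],[0,0,0],60],
])

```text
clock: 15.3
eef_pos: [487.4, 245.3, 213.8]
tcp_rot: [3.141, 0.002, 0.283]
contact_force: [0.7, 1.3, 0.1]
opening: 0.6
```

Emit:
play_rows([
  [[-0.006,0.04,-0.02],[0,0,0],60],
  [[-0.006,0.04,0],[0,0,0],60],
  [[-0.006,0.04,0],[0,0,0],60],
  [[-0.006,0.04,0],[0,0,0],60],
  [[-0.006,0.04,0],[0,0,0],60],
])

```text
clock: 15.8
eef_pos: [515.0, 43.7, 233.5]
tcp_rot: [-3.142, -0.0, 0.283]
contact_force: [1.4, -0.7, 0.0]
opening: 0.598
```

Run:
```python
from h import *
T=grab_frame("top");S=grab_frame("scene")
A=cells(T);B=cells(S)
for n,L in(("top",A),("scene",B)):
    for c,r in L:print(n,c.round(1),r[0].round(1),*np.round(r[1:],2))
to(430.4,34,65,1.42)
cv2.imwrite("pics/c1.png",np.hstack([cv2.resize(T["pixels"][170:260,120:220,::-1],(400,360),interpolation=2),cv2.resize(S["pixels"][115:205,270:370,::-1],(400,360),interpolation=2)]))
```

```text
top [249.6 226. ] [430.2  32.8] 70.96 33.27 1.42
top [170.3 207.6] [488.6 271.5] 71.22 37.21 0.25
top [284.4 143.6] [678.2 -75.6] 71.02 33.75 0.18
scene [280.8 260.1] [680.7 -80. ] 66.21 36.72 0.16
scene [237.  214.6] [452.7 -70.5] 66.51 32.97 -0.09
scene [254.9 194.1] [432.7  32.7] 65.92 34.66 1.45
t 15.9 at [515.3  41.4 233.4] [3.14  0.    0.279] op 0.598 F [0.5 0.9 0.1] q6 1.37
tool shift mm [-83.7 -16.3 168.4] turn z -1.141 rows 5.0
```

View pics/c1.png

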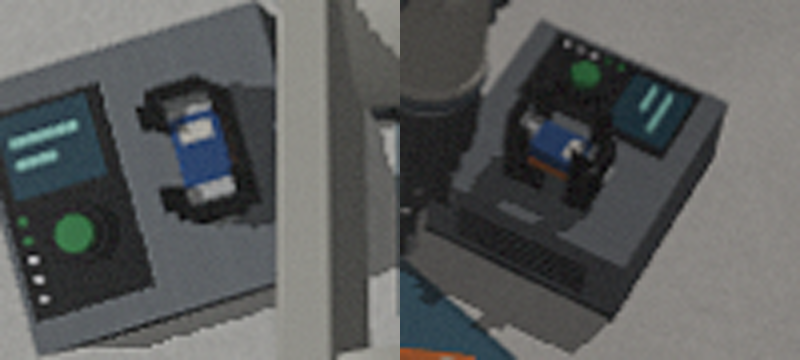

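The cell is in the magazine at crop (203,155). Now I'll check its height numerically with both views.

```bash
cat >> h.py <<'E'
def mag(T,S):
    t=[c for c in blobs(T,(108,110,40),(125,255,255),15) if abs(cen(c)-[170,208]).max()<14]
    s=[c for c in blobs(S,(108,110,40),(125,255,255),15) if abs(cen(c)-[312,151]).max()<14]
    for c in t: print("magT",cen(c).round(1),[r if np.isscalar(r) else r.round(1) for r in rect(T,c,129.5)])
    for c in s: print("magS",cen(c).round(1),[r if np.isscalar(r) else r.round(1) for r in rect(S,c,129.5)])
    if t and s: print("tri",tri(T,cen(max(t,key=cv2.contourArea)),S,cen(max(s,key=cv2.contourArea))))
E
python3 - <<'E'
from h import *
T=grab_frame("top");S=grab_frame("scene");mag(T,S)
E
```

```text
magT [169.8 206.5] [array([483.5, 246.7]), np.float32(45.91363), np.float32(34.718807), np.float32(0.265653)]
magS [307.7 150.5] [array([480.2, 243.5]), np.float32(42.024807), np.float32(37.4635), np.float32(-1.2265773)]
tri (array([481.07573181, 242.27808025, 134.33774889]), np.float64(6.480225969439378))
```

The height is about 134 mm, so the cell is below the lips (on top of them it would read 155). Next cell: (431,33).

Emit:
play_rows([
  [[-0.028,-0.005,0],[0,0,0],60],
  [[-0.028,-0.005,0],[0,0,0],60],
  [[-0.0272,-0.0052,0],[0,0,0],60],
  [[0,0,0.021],[0,0,-0.144],60],
  [[0,0,0.021],[0,0,-0.144],60],
  [[0,0,0.021],[0,0,-0.144],60],
  [[0,0,0.021],[0,0,-0.144],60],
  [[0,0,0.021],[0,0,-0.144],60],
  [[0,0,0.021],[0,0,-0.144],60],
  [[0,0,0.021],[0,0,-0.144],60],
  [[0,0,0.021],[0,0,-0.144],60],
  [[0,0,0],[0,0,0],60],
  [[0,0,0],[0,0,0],60],
])

```text
clock: 17.3
eef_pos: [430.7, 37.3, 65.4]
tcp_rot: [-3.141, 0.0, 1.432]
contact_force: [0.1, -0.2, 0.2]
opening: 0.6
```

Run:
```python
from h import *
to(431.2,33.1,5,1.43)
```

```text
t 17.3 at [430.7  37.3  65.4] [-3.141  0.     1.432] op 0.6 F [ 0.1 -0.2  0.2] q6 0.22
tool shift mm [-4.1  1.  60.4] turn z 0.002 rows 2.0
```

Emit:
play_rows([
  [[-0.0041,0.001,0.025],[0,0,0],60],
  [[0,0,0.02],[0,0,0],60],
  [[0,0,0.01],[0,0,0],60],
  [[0,0,0.005],[0,0,0],60],
  [[0,0,0],[0,0,0],60],
  [[0,0,0],[0,0,0],30],
  [[0,0,0],[0,0,0],30],
  [[0,0,0],[0,0,0],30],
  [[0,0,0],[0,0,0],30],
  [[0,0,0],[0,0,0],30],
])

```text
clock: 18.3
eef_pos: [432.0, 32.4, 6.6]
tcp_rot: [3.14, -0.0, 1.434]
contact_force: [-1.9, 1.7, 12.2]
opening: 0.361
```

Emit:
play_rows([
  [[0,0,-0.02],[0,0,0],30],
  [[0,0,-0.05],[0,0,0],30],
  [[0,0,-0.05],[0,0,0.143],30],
  [[0,0,-0.05],[0,0,0.143],30],
  [[0,0,-0.045],[0,0,0.143],30],
  [[0,0,0],[0,0,0.143],30],
  [[0,0,0],[0,0,0.143],30],
  [[0,0,0],[0,0,0.143],30],
  [[0,0,0],[0,0,0.143],30],
  [[0,0,0],[0,0,0.143],30],
  [[0,0,0],[0,0,0],30],
  [[0,0,0],[0,0,0],30],
])

```text
clock: 19.5
eef_pos: [431.3, 32.3, 220.7]
tcp_rot: [3.141, -0.001, 0.295]
contact_force: [0.8, 0.7, -0.5]
opening: 0.361
```

Run:
```python
from h import *
to(484.5,245,145,.284)
T=grab_frame("top");S=grab_frame("scene")
for n,f in(("top",T),("scene",S)):
    for c,r in cells(f):print(n,c.round(1),r[0].round(1),*np.round(r[1:],2))
```

```text
t 19.5 at [431.3  32.3 220.7] [ 3.141e+00 -1.000e-03  2.950e-01] op 0.361 F [ 0.8  0.7 -0.5] q6 1.35
tool shift mm [ 112.7 -188.1   75.7] turn z 0.011 rows 6.0
top [170.3 207.6] [489.1 271.3] 70.45 36.53 0.25
top [284.4 143.6] [678.2 -75.7] 70.98 34.12 0.19
scene [280.7 260.3] [680.8 -80.3] 66.05 36.46 0.18
scene [237.3 214.6] [452.8 -69.2] 65.56 31.56 -0.12
```

Emit:
play_rows([
  [[0.0188,-0.0313,0],[0,0,0],30],
  [[0.0188,-0.0313,0],[0,0,0],30],
  [[0.0188,-0.0313,0],[0,0,0],30],
  [[0.0188,-0.0313,0],[0,0,0],30],
  [[0.0188,-0.0313,0],[0,0,0],30],
  [[0.0188,-0.0313,0],[0,0,0],30],
  [[0,0,0],[0,0,0.011],30],
  [[0,0,0],[0,0,0],30],
  [[0,0,0],[0,0,0],30],
])

```text
clock: 20.5
eef_pos: [485.1, 243.7, 220.0]
tcp_rot: [3.141, 0.001, 0.281]
contact_force: [1.0, -1.1, -1.2]
opening: 0.361
```

Emit:
play_rows([
  [[0,0,0.02],[0,0,0],30],
  [[0,0,0.02],[0,0,0],30],
  [[0,0,0.015],[0,0,0],30],
  [[0,0,0.01],[0,0,0],30],
  [[0,0,0.007],[0,0,0],30],
  [[0,0,0],[0,0,0],30],
  [[0,0,0],[0,0,0],30],
])

```text
clock: 21.2
eef_pos: [485.3, 243.9, 148.4]
tcp_rot: [3.141, 0.001, 0.28]
contact_force: [-1.4, -1.2, -1.1]
opening: 0.361
```

Run:
```python
from h import *
to(484.5,245,115,.284)
print(sense()["wrist_torque"])
```

```text
t 21.2 at [485.3 243.9 148.4] [3.141e+00 1.000e-03 2.800e-01] op 0.361 F [-1.4 -1.2 -1.1] q6 1.75
tool shift mm [-0.4 -1.3 33.4] turn z -0.004 rows 1.0
[-0.08083639  0.31206553 -0.02265262]
```

Emit:
play_rows([
  [[0,-0.0005,0.006],[0,0,0],30],
  [[0,0,0.006],[0,0,0],30],
  [[0,0,0.006],[0,0,0],30],
  [[0,0,0.006],[0,0,0],30],
  [[0,0,0.006],[0,0,0],30],
  [[0,0,0.003],[0,0,0],30],
  [[0,0,0],[0,0,0],30],
  [[0,0,0],[0,0,0],30],
])

```text
clock: 22.0
eef_pos: [483.9, 244.3, 115.5]
tcp_rot: [3.141, 0.003, 0.28]
contact_force: [-7.8, -1.4, 5.2]
opening: 0.358
```

Emit:
play_rows([
  [[0,0,0],[0,0,0],50],
  [[0,0,0],[0,0,0],60],
  [[0,0,0],[0,0,0],60],
  [[0,0,0],[0,0,0],60],
  [[0,0,-0.02],[0,0,0],60],
  [[0,0,-0.04],[0,0,0],60],
  [[0,0,-0.04],[0,0,0],60],
])

```text
clock: 22.7
eef_pos: [485.1, 244.8, 215.9]
tcp_rot: [3.141, 0.002, 0.28]
contact_force: [0.9, 1.1, -0.6]
opening: 0.602
```

Emit:
play_rows([
  [[-0.01,0.04,0],[0,0,0],60],
  [[-0.01,0.04,0],[0,0,0],60],
  [[-0.01,0.04,0],[0,0,0],60],
  [[-0.01,0.04,0],[0,0,0],60],
  [[-0.01,0.04,0],[0,0,0],60],
  [[-0.01,0.04,0],[0,0,0],60],
  [[-0.01,0.04,0],[0,0,0],60],
  [[0,0,0],[0,0,0],60],
  [[0,0,0],[0,0,0],60],
])

```text
clock: 23.6
eef_pos: [495.6, -44.1, 215.3]
tcp_rot: [-3.141, -0.0, 0.277]
contact_force: [0.2, -0.3, 0.8]
opening: 0.6
```

Run:
```python
from h import *
to(451.5,-69.8,65,-.09)
T=grab_frame("top");S=grab_frame("scene");mag(T,S)
for n,f in(("top",T),("scene",S)):
    for c,r in cells(f):print(n,c.round(1),r[0].round(1),*np.round(r[1:],2))
```

```text
t 23.6 at [495.6 -44.1 215.3] [-3.141 -0.     0.277] op 0.6 F [ 0.2 -0.3  0.8] q6 1.2
tool shift mm [-49.4  12.6 150.3] turn z 0.367 rows 4.0
magT [171.2 209.9] [array([480.1, 243.7]), np.float32(46.472473), np.float32(34.682713), np.float32(0.29666674)]
magS [306.5 150.6] [array([480.3, 233. ]), np.float32(57.315388), np.float32(31.564285), np.float32(-0.80551666)]
tri (array([473.80901487, 241.95401112, 125.90395111]), np.float64(2.3280485135729854))
top [170.5 206.9] [490.2 270.4] 72.57 38.58 0.3
scene [280.8 260. ] [680.6 -79.5] 66.31 35.99 0.16
scene [236.9 214.8] [452.5 -70.9] 66.4 33.38 -0.1
```

Emit:
play_rows([
  [[-0.0247,0.0063,0],[0,0,0],60],
  [[-0.0247,0.0063,0],[0,0,0],60],
  [[0,0,0.04],[0,0,0.122],60],
  [[0,0,0.04],[0,0,0.122],60],
  [[0,0,0.04],[0,0,0.123],60],
  [[0,0,0.03],[0,0,0],60],
  [[0,0,0],[0,0,0],60],
  [[0,0,0],[0,0,0],60],
])

```text
clock: 24.5
eef_pos: [451.6, -68.2, 65.6]
tcp_rot: [-3.141, 0.001, -0.085]
contact_force: [0.5, -0.6, 0.8]
opening: 0.599
```

Run:
```python
from h import *
to(451.5,-69.9,5,-.087)
```

```text
t 24.5 at [451.6 -68.2  65.6] [-3.141e+00  1.000e-03 -8.500e-02] op 0.599 F [ 0.5 -0.6  0.8] q6 1.5
tool shift mm [ 0.   1.7 60.6] turn z 0.002 rows 2.0
```

Emit:
play_rows([
  [[0,0.0017,0.025],[0,0,0],60],
  [[0,0,0.02],[0,0,0],60],
  [[0,0,0.01],[0,0,0],60],
  [[0,0,0.005],[0,0,0],60],
  [[0,0,0],[0,0,0],60],
  [[0,0,0],[0,0,0],30],
  [[0,0,0],[0,0,0],30],
  [[0,0,0],[0,0,0],30],
  [[0,0,0],[0,0,0],30],
  [[0,0,0],[0,0,0],30],
])

```text
clock: 25.5
eef_pos: [452.2, -70.9, 6.8]
tcp_rot: [3.141, -0.002, -0.087]
contact_force: [-2.3, 0.6, 13.5]
opening: 0.364
```

Emit:
play_rows([
  [[0,0,-0.02],[0,0,0],30],
  [[0,0,-0.05],[0,0,0],30],
  [[0,0,-0.05],[0,0,0],30],
  [[0,0,-0.05],[0,0,-0.122],30],
  [[0,0,-0.045],[0,0,-0.122],30],
  [[0,0,0],[0,0,-0.122],30],
  [[0,0,0],[0,0,0],30],
  [[0,0,0],[0,0,0],30],
  [[0,0,0],[0,0,0],30],
])

```text
clock: 26.4
eef_pos: [450.5, -70.7, 219.3]
tcp_rot: [-3.141, 0.002, 0.276]
contact_force: [0.2, -1.2, -1.5]
opening: 0.358
```

Run:
```python
from h import *
to(484,244.6,145,.283)
```

```text
t 26.4 at [450.5 -70.7 219.3] [-3.141e+00  2.000e-03  2.760e-01] op 0.358 F [ 0.2 -1.2 -1.5] q6 1.14
tool shift mm [ 118.1 -294.2   74.3] turn z -0.007 rows 8.0
```

Emit:
play_rows([
  [[0.0148,-0.0368,0],[0,0,0],30],
  [[0.0148,-0.0368,0],[0,0,0],30],
  [[0.0148,-0.0368,0],[0,0,0],30],
  [[0.0148,-0.0368,0],[0,0,0],30],
  [[0.0148,-0.0368,0],[0,0,0],30],
  [[0.0148,-0.0368,0],[0,0,0],30],
  [[0.0148,-0.0368,0],[0,0,0],30],
  [[0.0148,-0.0368,0],[0,0,0],30],
  [[0,0,0],[0,0,-0.007],30],
  [[0,0,0],[0,0,0],30],
  [[0,0,0],[0,0,0],30],
])

```text
clock: 27.5
eef_pos: [483.6, 243.9, 219.3]
tcp_rot: [3.141, 0.002, 0.285]
contact_force: [0.1, -0.3, -1.0]
opening: 0.36
```

Emit:
play_rows([
  [[0,0,0.02],[0,0,0],30],
  [[0,0,0.02],[0,0,0],30],
  [[0,0,0.015],[0,0,0],30],
  [[0,0,0.01],[0,0,0],30],
  [[0,0,0.006],[0,0,0],30],
  [[0,0,0],[0,0,0],30],
  [[0,0,0],[0,0,0],30],
])

```text
clock: 28.2
eef_pos: [484.2, 244.5, 149.6]
tcp_rot: [3.142, 0.0, 0.285]
contact_force: [-1.2, -1.1, -0.9]
opening: 0.363
```

Run:
```python
from h import *
to(484,244.6,115,.283)
print(sense()["wrist_torque"])
```

```text
t 28.2 at [484.2 244.5 149.6] [3.142 0.    0.285] op 0.363 F [-1.2 -1.1 -0.9] q6 1.75
tool shift mm [-0.2 -0.1 34.6] turn z 0.002 rows 1.0
[-0.13624552  0.17868279  0.02558295]
```

Emit:
play_rows([
  [[0,0,0.006],[0,0,0],30],
  [[0,0,0.006],[0,0,0],30],
  [[0,0,0.006],[0,0,0],30],
  [[0,0,0.006],[0,0,0],30],
  [[0,0,0.006],[0,0,0],30],
  [[0,0,0.004],[0,0,0],30],
  [[0,0,0],[0,0,0],30],
  [[0,0,0],[0,0,0],30],
])

```text
clock: 29.0
eef_pos: [483.9, 245.6, 118.0]
tcp_rot: [-3.14, -0.001, 0.286]
contact_force: [-14.7, -1.8, 32.0]
opening: 0.359
```

Emit:
play_rows([
  [[0,0,0],[0,0,0],50],
  [[0,0,0],[0,0,0],60],
  [[0,0,0],[0,0,0],60],
  [[0,0,0],[0,0,0],60],
  [[0,0,-0.02],[0,0,0],60],
  [[0,0,-0.04],[0,0,0],60],
  [[0,0,-0.04],[0,0,0],60],
])

```text
clock: 29.7
eef_pos: [483.7, 244.5, 215.6]
tcp_rot: [3.141, 0.002, 0.286]
contact_force: [1.3, 0.8, 0.4]
opening: 0.601
```

Emit:
play_rows([
  [[0,0.04,0],[0,0,0],60],
  [[0.005,0.04,0],[0,0,0],60],
  [[0.01,0.04,0],[0,0,0],60],
  [[0.015,0.04,0],[0,0,0],60],
  [[0.015,0.04,0],[0,0,0],60],
  [[0.015,0.04,0],[0,0,0],60],
  [[0,0,0],[0,0,0],60],
  [[0,0,0],[0,0,0],60],
])

```text
clock: 30.5
eef_pos: [609.6, 30.6, 214.6]
tcp_rot: [-3.141, 0.001, 0.284]
contact_force: [-0.3, -0.6, -0.2]
opening: 0.596
```

Run:
```python
from h import *
to(679.2,-77.5,65,.175)
T=grab_frame("top");S=grab_frame("scene");mag(T,S)
for n,f in(("top",T),("scene",S)):
    for c,r in cells(f):print(n,c.round(1),r[0].round(1),*np.round(r[1:],2))
```

```text
t 30.5 at [609.6  30.6 214.6] [-3.141e+00  1.000e-03  2.840e-01] op 0.596 F [-0.3 -0.6 -0.2] q6 1.33
tool shift mm [ 36.6 123.3 149.6] turn z 0.109 rows 5.0
magT [170.1 207.9] [array([480.4, 243.7]), np.float32(47.275406), np.float32(38.90937), np.float32(0.30699682)]
top [170.1 206.5] [490.8 270. ] 73.66 43.99 0.31
scene [280.8 260.1] [680.5 -79. ] 66.02 35.55 0.17
```

The final force was 32 N, higher than before, so I'll look.

Run:
```python
from h import *
T=grab_frame("top");S=grab_frame("scene")
cv2.imwrite("pics/c3.png",np.hstack([cv2.resize(T["pixels"][170:260,120:220,::-1],(400,360),interpolation=2),cv2.resize(S["pixels"][115:205,270:370,::-1],(400,360),interpolation=2)]))
for n,f in(("t",T),("s",S)):
    for c in blobs(f,(108,110,40),(125,255,255),5):
        if cv2.contourArea(c)<300:print(n,cen(c).round(1),cv2.contourArea(c),cv2.boundingRect(c))
```

```text
t [460.3 325.9] 102.5 (454, 320, 13, 13)
t [169.8 207.9] 188.0 (162, 198, 17, 20)
s [278.4 258.5] 58.0 (273, 253, 12, 13)
s [ 61.  241.4] 64.5 (56, 236, 11, 12)
```

View pics/c3.png

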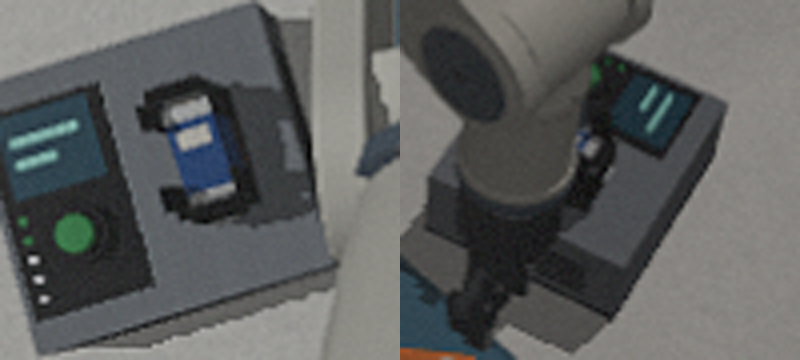

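The cell looks to be sitting higher than before, with its dark -y side face showing at crop (230,150). I'll move the arm out of the scene camera's line and measure.

Emit:
play_rows([
  [[0.0122,0.0411,0],[0,0,0.036],60],
  [[0.0122,0.0411,0],[0,0,0.036],60],
  [[0.0122,0.0411,0],[0,0,0.036],60],
  [[0,0.03,0],[0,0,0],60],
  [[0,0,0],[0,0,0],60],
  [[0,0,0],[0,0,0],60],
])

```text
clock: 31.3
eef_pos: [680.3, -107.9, 215.1]
tcp_rot: [-3.141, 0.0, 0.178]
contact_force: [-1.4, 0.8, 0.0]
opening: 0.603
```

Run:
```python
from h import *
T=grab_frame("top");S=grab_frame("scene");mag(T,S)
to(679.2,-77.5,65,.175)
cv2.imwrite("pics/c3b.png",cv2.resize(np.hstack([T["pixels"][185:230,145:205,::-1],S["pixels"][130:175,280:340,::-1]]),(800,300),interpolation=2))
for n,f in(("top",T),("scene",S)):
    for c,r in cells(f):print(n,c.round(1),r[0].round(1),*np.round(r[1:],2))
```

```text
magT [170.2 207.7] [array([480.5, 243.6]), np.float32(47.6463), np.float32(40.180485), np.float32(0.32647812)]
t 31.4 at [ 680.2 -106.9  215.3] [-3.141  0.     0.179] op 0.605 F [-0.1  0.6 -0.3] q6 1.23
tool shift mm [  4.2 -29.2 150.3] turn z 0.004 rows 4.0
top [170.3 206.7] [490.8 270.3] 73.84 44.69 0.33
scene [280.9 260.1] [680.5 -78.9] 66.02 35.48 0.17
```

View pics/c3b.png

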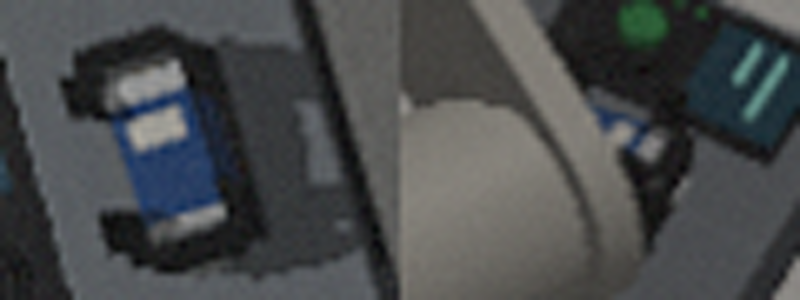

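The sleeve scales about 3 % larger than a seated cell, and a side face shows, so cell 3 is still on top of the lips. I'll press it home with the closed fingertips, reading the force against height.

Emit:
play_rows([
  [[-0.013,-0.0381,0],[0,0,0],0],
  [[-0.013,-0.0381,0],[0,0,0],0],
  [[-0.013,-0.0381,0],[0,0,0],0],
  [[-0.013,-0.0381,0],[0,0,0],0],
  [[-0.013,-0.0381,0],[0,0,0],0],
  [[-0.013,-0.0381,0],[0,0,0],0],
  [[-0.013,-0.0381,0],[0,0,0],0],
  [[-0.013,-0.0381,0],[0,0,0],0],
  [[-0.013,-0.0381,0],[0,0,0],0],
  [[-0.013,-0.0381,0],[0,0,0],0],
  [[0,0,0],[0,0,-0.105],0],
  [[0,0,0],[0,0,0],0],
  [[0,0,0],[0,0,0],0],
])

```text
clock: 32.7
eef_pos: [484.8, 244.0, 215.5]
tcp_rot: [3.142, -0.0, 0.282]
contact_force: [-0.4, -0.7, 0.7]
opening: 0.002
```

Run:
```python
from h import *
to(484,244.6,165,.284)
```

```text
t 32.7 at [484.8 244.  215.5] [ 3.142 -0.     0.282] op 0.002 F [-0.4 -0.7  0.7] q6 1.75
tool shift mm [-0.6 -0.8 50.5] turn z -0.002 rows 2.0
```

Emit:
play_rows([
  [[-0.001,-0.0005,0.025],[0,0,0],0],
  [[0,0,0.02],[0,0,0],0],
  [[0,0,0.01],[0,0,0],0],
  [[0,0,0],[0,0,0],0],
  [[0,0,0],[0,0,0],0],
])

```text
clock: 33.2
eef_pos: [484.7, 243.6, 160.8]
tcp_rot: [-3.142, -0.0, 0.282]
contact_force: [0.0, -0.1, -0.9]
opening: -0.001
```

Emit:
play_rows([
  [[0,0,0.004],[0,0,0],0],
  [[0,0,0.004],[0,0,0],0],
  [[0,0,0],[0,0,0],0],
])

```text
clock: 33.5
eef_pos: [484.1, 243.7, 152.1]
tcp_rot: [3.142, 0.0, 0.283]
contact_force: [0.1, -0.3, -0.0]
opening: -0.001
```

Emit:
play_rows([
  [[0,0,0.004],[0,0,0],0],
  [[0,0,0.004],[0,0,0],0],
  [[0,0,0],[0,0,0],0],
])

```text
clock: 33.8
eef_pos: [483.8, 243.6, 143.6]
tcp_rot: [3.141, 0.001, 0.283]
contact_force: [-0.1, 0.2, -0.1]
opening: -0.005
```

Emit:
play_rows([
  [[0,0,0.004],[0,0,0],0],
  [[0,0,0.004],[0,0,0],0],
  [[0,0,0],[0,0,0],0],
])

```text
clock: 34.1
eef_pos: [484.1, 243.7, 135.8]
tcp_rot: [3.142, 0.0, 0.283]
contact_force: [0.2, 0.1, 0.7]
opening: -0.005
```

Emit:
play_rows([
  [[0,0,0.004],[0,0,0],0],
  [[0,0,0.004],[0,0,0],0],
  [[0,0,0],[0,0,0],0],
])

```text
clock: 34.4
eef_pos: [484.8, 244.0, 128.2]
tcp_rot: [-3.141, -0.001, 0.283]
contact_force: [0.9, -0.2, 4.3]
opening: 0.003
```

Emit:
play_rows([
  [[0,0,0.003],[0,0,0],0],
  [[0,0,0.003],[0,0,0],0],
  [[0,0,0],[0,0,0],0],
  [[0,0,0],[0,0,0],0],
])

```text
clock: 34.8
eef_pos: [484.6, 243.9, 122.4]
tcp_rot: [-3.141, -0.001, 0.283]
contact_force: [1.9, 0.4, 4.1]
opening: -0.002
```

First contact came at about 129 mm with 4.3 N, which is just the follower spring carrying three cells. So cell 3 is under the lips, and it has now been pressed level as well. On to the last cell.

Emit:
play_rows([
  [[0,0,-0.03],[0,0,0],0],
  [[0,0,-0.04],[0,0,0],0],
  [[0,0,-0.03],[0,0,0],0],
  [[-0.01,0.04,0],[0,0,0],60],
  [[-0.01,0.04,0],[0,0,0],60],
  [[-0.01,0.04,0],[0,0,0],60],
  [[-0.01,0.04,0],[0,0,0],60],
  [[-0.01,0.04,0],[0,0,0],60],
  [[-0.01,0.04,0],[0,0,0],60],
  [[0,0,0],[0,0,0],60],
  [[0,0,0],[0,0,0],60],
])

```text
clock: 35.9
eef_pos: [492.6, -4.1, 221.7]
tcp_rot: [-3.141, 0.002, 0.28]
contact_force: [0.1, 1.0, 0.1]
opening: 0.602
```

Run:
```python
from h import *
T=grab_frame("top");S=grab_frame("scene");mag(T,S)
to(679.2,-77.5,65,.175)
for n,f in(("top",T),("scene",S)):
    for c,r in cells(f):print(n,c.round(1),r[0].round(1),*np.round(r[1:],2))
cv2.imwrite("pics/c3c.png",cv2.resize(np.hstack([T["pixels"][185:230,145:205,::-1],S["pixels"][130:175,280:340,::-1]]),(800,300),interpolation=2))
```

```text
magT [170.2 207.6] [array([480.9, 243.2]), np.float32(46.722393), np.float32(39.340668), np.float32(0.28689754)]
magS [306.6 150.8] [array([483.1, 230. ]), np.float32(74.064766), np.float32(31.61123), np.float32(-0.8055161)]
tri (array([478.02454648, 241.3862571 , 130.24103511]), np.float64(7.692183062388921))
t 36.0 at [493.   -2.7 221.9] [-3.141e+00  1.000e-03  2.830e-01] op 0.599 F [ 0.5  0.3 -0. ] q6 1.28
tool shift mm [157.9 123.8 156.9] turn z 0.108 rows 6.0
top [170.7 207.5] [489.1 269.1] 69.77 43.76 0.29
scene [280.9 260.1] [680.5 -79.3] 66.21 35.27 0.16
```

The stack is level at about 130 mm. The dark strip is just the stack's side faces showing through the open side. Fetching the last cell.

Emit:
play_rows([
  [[0.0263,0.0206,0],[0,0,0],60],
  [[0.0263,0.0206,0],[0,0,0],60],
  [[0.0263,0.0206,0],[0,0,0],60],
  [[0.0263,0.0206,0],[0,0,0],60],
  [[0.0263,0.0206,0],[0,0,0],60],
  [[0.0263,0.0206,0],[0,0,0],60],
  [[0,0,0.04],[0,0,0.108],60],
  [[0,0,0.04],[0,0,0],60],
  [[0,0,0.04],[0,0,0],60],
  [[0,0,0.036],[0,0,0],60],
  [[0,0,0],[0,0,0],60],
  [[0,0,0],[0,0,0],60],
])

```text
clock: 37.2
eef_pos: [679.5, -76.7, 66.3]
tcp_rot: [-3.141, 0.001, 0.176]
contact_force: [0.3, 0.2, 1.0]
opening: 0.602
```

Run:
```python
from h import *
to(679.2,-77.2,5,.178)
```

```text
t 37.2 at [679.5 -76.7  66.3] [-3.141e+00  1.000e-03  1.760e-01] op 0.602 F [0.3 0.2 1. ] q6 1.28
tool shift mm [-0.4  0.4 61.3] turn z -0.002 rows 2.0
```

Emit:
play_rows([
  [[0,0,0.025],[0,0,0],60],
  [[0,0,0.02],[0,0,0],60],
  [[0,0,0.01],[0,0,0],60],
  [[0,0,0.006],[0,0,0],60],
  [[0,0,0],[0,0,0],60],
  [[0,0,0],[0,0,0],30],
  [[0,0,0],[0,0,0],30],
  [[0,0,0],[0,0,0],30],
  [[0,0,0],[0,0,0],30],
  [[0,0,0],[0,0,0],30],
], squeeze=110)

```text
clock: 38.2
eef_pos: [680.6, -78.2, 7.3]
tcp_rot: [3.141, -0.002, 0.175]
contact_force: [-1.7, 0.1, 6.5]
opening: 0.358
```

Emit:
play_rows([
  [[0,0,-0.02],[0,0,0],30],
  [[0,0,-0.05],[0,0,0],30],
  [[0,0,-0.05],[0,0,0],30],
  [[0,0,-0.05],[0,0,0],30],
  [[0,0,-0.045],[0,0,-0.108],30],
  [[0,0,0],[0,0,0],30],
  [[0,0,0],[0,0,0],30],
])

```text
clock: 38.9
eef_pos: [680.3, -78.2, 222.5]
tcp_rot: [3.14, -0.003, 0.282]
contact_force: [-1.0, 0.0, -1.7]
opening: 0.356
```

Run:
```python
from h import *
to(483.5,244.6,150,.284)
```

```text
t 38.9 at [680.3 -78.2 222.5] [ 3.14e+00 -3.00e-03  2.82e-01] op 0.356 F [-1.   0.  -1.7] q6 1.17
tool shift mm [ -99.2 -364.8   72.5] turn z -0.002 rows 9.0
```

Emit:
play_rows([
  [[-0.011,-0.0405,0],[0,0,0],30],
  [[-0.011,-0.0405,0],[0,0,0],30],
  [[-0.011,-0.0405,0],[0,0,0],30],
  [[-0.011,-0.0405,0],[0,0,0],30],
  [[-0.011,-0.0405,0],[0,0,0],30],
  [[-0.011,-0.0405,0],[0,0,0],30],
  [[-0.011,-0.0405,0],[0,0,0],30],
  [[-0.011,-0.0405,0],[0,0,0],30],
  [[-0.011,-0.0405,0],[0,0,0],30],
  [[0,0,0],[0,0,0],30],
  [[0,0,0],[0,0,0],30],
  [[0,0,0],[0,0,0],30],
])

```text
clock: 40.1
eef_pos: [482.7, 243.5, 219.4]
tcp_rot: [3.141, 0.002, 0.282]
contact_force: [-0.2, 0.0, -0.3]
opening: 0.355
```

Emit:
play_rows([
  [[0,0,0.02],[0,0,0],30],
  [[0,0,0.02],[0,0,0],30],
  [[0,0,0.015],[0,0,0],30],
  [[0,0,0.01],[0,0,0],30],
  [[0,0,0.008],[0,0,0],30],
  [[0,0,0],[0,0,0],30],
  [[0,0,0],[0,0,0],30],
])

```text
clock: 40.8
eef_pos: [483.1, 244.0, 147.5]
tcp_rot: [3.141, 0.0, 0.282]
contact_force: [-0.7, 0.0, -1.0]
opening: 0.355
```

Run:
```python
from h import *
to(483.5,244.6,115,.284)
print(sense()["wrist_torque"])
```

```text
t 40.8 at [483.1 244.  147.5] [3.141 0.    0.282] op 0.355 F [-0.7  0.  -1. ] q6 1.75
tool shift mm [ 0.6 -0.5 32.5] turn z -0.002 rows 1.0
[-0.0092047  -0.02786017  0.02457131]
```

Emit:
play_rows([
  [[0,0,0.006],[0,0,0],30],
  [[0,0,0.006],[0,0,0],30],
  [[0,0,0.006],[0,0,0],30],
  [[0,0,0],[0,0,0],30],
])

```text
clock: 41.2
eef_pos: [483.8, 244.7, 129.8]
tcp_rot: [-3.141, -0.002, 0.283]
contact_force: [2.1, 1.3, 1.6]
opening: 0.359
```

Emit:
play_rows([
  [[0,0,0.006],[0,0,0],30],
  [[0,0,0.006],[0,0,0],30],
  [[0,0,0.003],[0,0,0],30],
  [[0,0,0],[0,0,0],30],
  [[0,0,0],[0,0,0],30],
])

```text
clock: 41.7
eef_pos: [483.4, 244.6, 114.7]
tcp_rot: [-3.141, -0.001, 0.283]
contact_force: [2.9, -0.2, 4.0]
opening: 0.355
```

Emit:
play_rows([
  [[0,0,0],[0,0,0],50],
  [[0,0,0],[0,0,0],60],
  [[0,0,0],[0,0,0],60],
  [[0,0,-0.02],[0,0,0],60],
  [[0,0,-0.04],[0,0,0],20],
  [[0,0,-0.01],[0,0,0],0],
  [[0,0,0],[0,0,0],0],
  [[0,0,0],[0,0,0],0],
])

```text
clock: 42.5
eef_pos: [482.1, 244.0, 183.4]
tcp_rot: [3.141, 0.001, 0.283]
contact_force: [0.5, -0.3, -0.2]
opening: -0.001
```

Run:
```python
from h import *
to(483.5,244.6,128,.284)
```

```text
t 42.5 at [482.1 244.  183.4] [3.141e+00 1.000e-03 2.830e-01] op -0.001 F [ 0.5 -0.3 -0.2] q6 1.75
tool shift mm [ 1.5 -0.2 55.4] turn z -0.001 rows 2.0
```

Clean insertion. A fingertip probe will verify the stack's top height.

Emit:
play_rows([
  [[0,0,0.02],[0,0,0],0],
  [[0,0,0.02],[0,0,0],0],
  [[0,0,0.01],[0,0,0],0],
  [[0,0,0],[0,0,0],0],
  [[0,0,0],[0,0,0],0],
])

```text
clock: 43.0
eef_pos: [482.6, 244.2, 134.0]
tcp_rot: [3.141, 0.001, 0.283]
contact_force: [-0.2, 0.3, 0.2]
opening: -0.001
```

Emit:
play_rows([
  [[0,0,0.004],[0,0,0],0],
  [[0,0,0.004],[0,0,0],0],
  [[0,0,0],[0,0,0],0],
  [[0,0,0],[0,0,0],0],
])

```text
clock: 43.4
eef_pos: [483.5, 244.6, 126.9]
tcp_rot: [-3.141, -0.002, 0.283]
contact_force: [0.8, 0.6, 4.0]
opening: 0.005
```

Emit:
play_rows([
  [[0,0,-0.02],[0,0,0],0],
  [[0,0,-0.04],[0,0,0],0],
  [[0,0,-0.035],[0,0,0],0],
  [[-0.01,0.04,0],[0,0,0],60],
  [[-0.01,0.04,0],[0,0,0],60],
  [[-0.01,0.04,0],[0,0,0],60],
  [[-0.01,0.04,0],[0,0,0],60],
  [[-0.01,0.04,0],[0,0,0],60],
  [[-0.01,0.04,0],[0,0,0],60],
  [[-0.01,0.04,0],[0,0,0],60],
  [[0,0,0],[0,0,0],60],
  [[0,0,0],[0,0,0],60],
])

```text
clock: 44.6
eef_pos: [493.3, -44.8, 221.1]
tcp_rot: [-3.141, 0.001, 0.28]
contact_force: [-0.1, 1.1, 0.2]
opening: 0.6
```

Run:
```python
from h import *
T=grab_frame("top");S=grab_frame("scene");mag(T,S)
to(457,-372.3,130,.286)
for n,f in(("top",T),("scene",S)):
    for c in blobs(f,(105,100,40),(128,255,255),15):
        if cv2.contourArea(c)<300:print(n,cen(c).round(1),cv2.contourArea(c))
    for c in blobs(f,(20,120,80),(32,255,255),150): 
        r=rect(f,c,64); print("yel",cen(c).round(1),r[0].round(1),*np.round(r[1:],2))
a=cv2.resize(T["pixels"][::,:,::-1],(800,600),interpolation=2)
b=np.hstack([T["pixels"][180:235,135:205,::-1],S["pixels"][125:180,275:345,::-1]])
a[440:600,0:408]=cv2.resize(b,(408,160),interpolation=2)
cv2.imwrite("pics/c4.png",a)
```

```text
magT [170.9 209.3] [array([483.1, 241.1]), np.float32(45.567688), np.float32(43.949493), np.float32(0.3090111)]
magS [307.1 150.3] [array([481. , 240.5]), np.float32(46.991905), np.float32(34.76867), np.float32(-0.1804738)]
tri (array([475.24497399, 242.30880368, 128.91803795]), np.float64(1.7762614268100356))
t 44.7 at [493.5 -43.4 221.2] [-3.141  0.     0.283] op 0.595 F [-0.  -0.7  0.2] q6 1.2
tool shift mm [-126.8  305.6   91.2] turn z -0.003 rows 8.0
top [460.1 325.8] 106.0
top [170.8 207. ] 217.5
yel [388.9 213.8] [ 458.2 -367.6] 111.51 67.24 0.29
yel [206.2 113.7] [759.9 156.1] 146.82 73.68 0.26
scene [ 61.  241.7] 64.5
scene [306.7 154.2] 111.0
yel [167.1 263.8] [ 461.3 -372.5] 111.62 64.59 0.29
yel [351.4 233.4] [784.7 140.9] 144.34 80.53 0.28
```

View pics/c4.png

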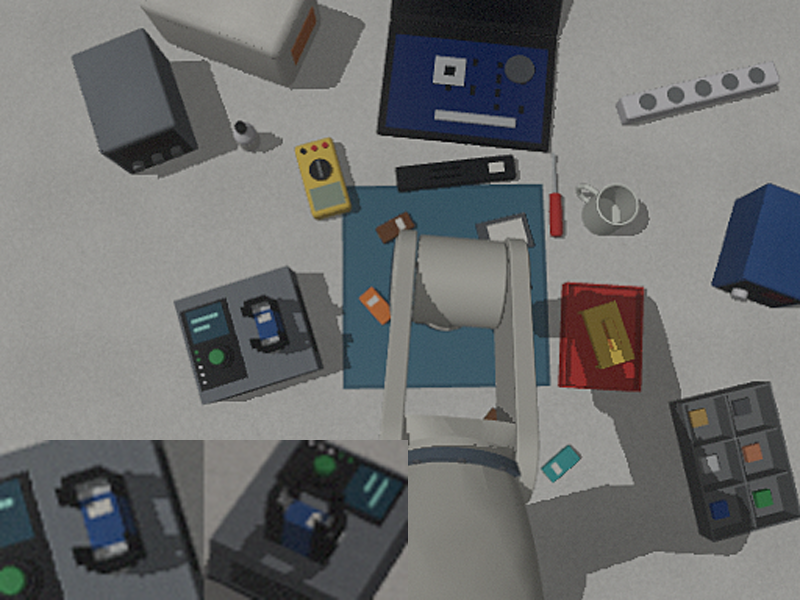

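All four cells are in the magazine: inset sleeve at (103,520), and the probe touched at about 129 mm with 4 N. No blue cell is left on the mat, and the cap stands in the tray at (605,335). I'll re-grasp it at the pose where I released it.

Emit:
play_rows([
  [[-0.0158,0.0382,0],[0,0,-0.003],60],
  [[-0.0158,0.0382,0],[0,0,0],60],
  [[-0.0158,0.0382,0],[0,0,0],60],
  [[-0.0158,0.0382,0],[0,0,0],60],
  [[-0.0158,0.0382,0],[0,0,0],60],
  [[-0.0158,0.0382,0],[0,0,0],60],
  [[-0.0158,0.0382,0],[0,0,0],60],
  [[-0.0158,0.0382,0],[0,0,0],60],
  [[0,0,0.04],[0,0,0],60],
  [[0,0,0.04],[0,0,0],60],
  [[0,0,0],[0,0,0],60],
  [[0,0,0],[0,0,0],60],
])

```text
clock: 45.9
eef_pos: [459.0, -371.8, 141.4]
tcp_rot: [-3.14, 0.001, 0.287]
contact_force: [1.0, -0.8, 0.1]
opening: 0.601
```

Run:
```python
from h import *
to(456.8,-372.3,71,.286)
```

```text
t 45.9 at [ 459.  -371.8  141.4] [-3.14e+00  1.00e-03  2.87e-01] op 0.601 F [ 1.  -0.8  0.1] q6 0.6
tool shift mm [-2.2 -0.1 70.4] turn z 0.001 rows 2.0
```

Emit:
play_rows([
  [[-0.0022,0,0.03],[0,0,0],60],
  [[0,0,0.025],[0,0,0],60],
  [[0,0,0.015],[0,0,0],60],
  [[0,0,0],[0,0,0],60],
  [[0,0,0],[0,0,0],0],
  [[0,0,0],[0,0,0],0],
  [[0,0,0],[0,0,0],0],
  [[0,0,0],[0,0,0],0],
  [[0,0,0],[0,0,0],0],
  [[0,0,0],[0,0,0],0],
], squeeze=90)

```text
clock: 46.9
eef_pos: [457.2, -374.1, 72.9]
tcp_rot: [3.14, -0.001, 0.286]
contact_force: [-0.8, 1.2, 6.0]
opening: 0.161
```

Emit:
play_rows([
  [[0,0,-0.02],[0,0,0],0],
  [[0,0,-0.04],[0,0,0],0],
  [[0,0,-0.05],[0,0,0],0],
  [[0,0,-0.05],[0,0,0],0],
  [[0,0,-0.04],[0,0,0],0],
  [[0,0,0],[0,0,0],0],
  [[0,0,0],[0,0,0],0],
  [[0,0,0],[0,0,0],0],
])

```text
clock: 47.7
eef_pos: [455.7, -373.0, 270.1]
tcp_rot: [-3.14, 0.001, 0.286]
contact_force: [-0.2, 0.4, -1.3]
opening: 0.155
```

Run:
```python
from h import *
to(480.2,243.4,269,.284)
```

```text
t 47.7 at [ 455.7 -373.   270.1] [-3.14e+00  1.00e-03  2.86e-01] op 0.155 F [-0.2  0.4 -1.3] q6 0.6
tool shift mm [ 197.3 -584.5    1.1] turn z 0.002 rows 14.0
```

Emit:
play_rows([
  [[0.0131,-0.039,0],[0,0,0],0],
  [[0.0131,-0.039,0],[0,0,0],0],
  [[0.0131,-0.039,0],[0,0,0],0],
  [[0.0131,-0.039,0],[0,0,0],0],
  [[0.0131,-0.039,0],[0,0,0],0],
  [[0.0131,-0.039,0],[0,0,0],0],
  [[0.0131,-0.039,0],[0,0,0],0],
  [[0.0131,-0.039,0],[0,0,0],0],
  [[0.0131,-0.039,0],[0,0,0],0],
  [[0.0131,-0.039,0],[0,0,0],0],
  [[0.0131,-0.039,0],[0,0,0],0],
  [[0.0131,-0.039,0],[0,0,0],0],
  [[0.0131,-0.039,0],[0,0,0],0],
  [[0.0131,-0.039,0],[0,0,0],0],
  [[0.0131,-0.039,0],[0,0,0],0],
  [[0,0,0],[0,0,0],0],
  [[0,0,0],[0,0,0],0],
  [[0,0,0],[0,0,0],0],
])

```text
clock: 49.5
eef_pos: [479.3, 242.1, 270.1]
tcp_rot: [3.141, 0.002, 0.286]
contact_force: [0.2, 0.5, -0.4]
opening: 0.163
```

Run:
```python
from h import *
to(480.2,243.8,195,.284)
S=grab_frame("scene")
# held cap: yellow blob in scene
for c in blobs(S,(18,120,60),(34,255,255),100):
    if cen(c)[1]<180: print(cen(c),cv2.boundingRect(c),rect(S,c,256))
```

```text
t 49.5 at [479.3 242.1 270.1] [3.141e+00 2.000e-03 2.860e-01] op 0.163 F [ 0.2  0.5 -0.4] q6 1.75
tool shift mm [ 1.3 -1.4 75.1] turn z 0.002 rows 2.0
[314.14245907 130.30964821] (294, 115, 38, 35) (array([492.68423462, 231.75317383]), np.float32(125.56062), np.float32(100.376274), np.float32(0.2817818))
```

Emit:
play_rows([
  [[0.0013,-0.0014,0.02],[0,0,0],0],
  [[0,0,0.01],[0,0,0],0],
  [[0,0,0.01],[0,0,0],0],
  [[0,0,0],[0,0,0],0],
])

```text
clock: 49.95
eef_pos: [480.1, 243.9, 229.9]
tcp_rot: [3.141, 0.003, 0.285]
contact_force: [-0.6, -0.5, -0.5]
opening: 0.161
```

Emit:
play_rows([
  [[0,0,0.01],[0,0,0],0],
  [[0,0,0.01],[0,0,0],0],
  [[0,0,0.008],[0,0,0],0],
  [[0,0,0.006],[0,0,0],0],
  [[0,0,0],[0,0,0],0],
  [[0,0,0],[0,0,0],0],
])

```text
clock: 50.55
eef_pos: [480.9, 244.9, 197.3]
tcp_rot: [3.142, 0.0, 0.286]
contact_force: [0.0, 0.6, -0.5]
opening: 0.159
```

Run:
```python
from h import *
to(480.2,243.8,178,.284);print(sense()["wrist_torque"])
```

```text
t 50.55 at [480.9 244.9 197.3] [3.142 0.    0.286] op 0.159 F [ 0.   0.6 -0.5] q6 1.75
tool shift mm [-1.   0.8 19.3] turn z 0.002 rows 1.0
[0.06017589 0.01117037 0.0178294 ]
```

Emit:
play_rows([
  [[0,0,0.005],[0,0,0],0],
  [[0,0,0.005],[0,0,0],0],
  [[0,0,0.004],[0,0,0],0],
  [[0,0,0],[0,0,0],0],
])

```text
clock: 50.95
eef_pos: [480.4, 244.7, 182.6]
tcp_rot: [3.142, 0.001, 0.286]
contact_force: [-0.9, 0.7, -2.5]
opening: 0.162
```

Emit:
play_rows([
  [[0,0,0.003],[0,0,0],0],
  [[0,0,0.003],[0,0,0],0],
  [[0,0,0],[0,0,0],0],
  [[0,0,0],[0,0,0],0],
])

```text
clock: 51.35
eef_pos: [480.6, 244.8, 177.6]
tcp_rot: [-3.142, 0.0, 0.286]
contact_force: [-4.8, -0.4, 5.7]
opening: 0.161
```

Emit:
play_rows([
  [[0,0,0.002],[0,0,0],0],
  [[0,0,0],[0,0,0],0],
  [[0,0,0],[0,0,0],0],
])

```text
clock: 51.65
eef_pos: [480.6, 244.9, 177.4]
tcp_rot: [-3.141, -0.0, 0.286]
contact_force: [-11.0, -3.2, 24.2]
opening: 0.161
```

Hard stop at 177.4 mm; home was expected at about 177.9. Releasing, then checking the cap before the button.

Emit:
play_rows([
  [[0,0,0],[0,0,0],50],
  [[0,0,0],[0,0,0],60],
  [[0,0,0],[0,0,0],60],
  [[0,0,-0.02],[0,0,0],60],
  [[0,0,-0.03],[0,0,0],60],
  [[0,0.03,0],[0,0,0],60],
  [[0,0.04,0],[0,0,0],30],
  [[0,0.04,0],[0,0,0],0],
  [[0,0.04,0],[0,0,0],0],
  [[0,0.04,0],[0,0,0],0],
  [[0,0.04,0],[0,0,0],0],
  [[0,0.04,0],[0,0,0],0],
  [[0,0,0],[0,0,0],0],
  [[0,0,0],[0,0,0],0],
])

```text
clock: 53.05
eef_pos: [556.9, -15.0, 224.8]
tcp_rot: [-3.141, 0.001, 0.284]
contact_force: [-0.1, 0.4, -0.1]
opening: 0.001
```

Run:
```python
from h import *
T=grab_frame("top");S=grab_frame("scene")
for f,z in((T,169),(S,169)):
    for c in blobs(f,(20,120,80),(32,255,255),60):
        p=cen(c)
        if (f is T and p[0]<200 and p[1]>180) or (f is S and p[1]<180): r=rect(f,c,z);print(p.round(1),cv2.contourArea(c),r[0].round(1),*np.round(r[1:],2))
gT=[c for c in blobs(T,(55,120,60),(85,255,255),15) if cen(c)[0]<200]
gS=[c for c in blobs(S,(55,120,60),(85,255,255),12) if cen(c)[0]>290]
if gT and gS: print("btn",tri(T,cen(gT[0]),S,cen(gS[0])))
to(428,340,150,.286)
cv2.imwrite("pics/cap.png",cv2.resize(S["pixels"][115:195,270:360,::-1],(675,600),interpolation=2))
```

```text
[166.4 206.7] 1016.5 [480.1 246.1] 113.68 65.36 0.28
[311.9 145.1] 510.5 [492.7 239.3] 127.02 86.85 0.24
btn (array([427.78858019, 340.05551607, 104.00028719]), np.float64(1.0302252753879146))
t 53.15 at [556.6 -13.6 225. ] [-3.141  0.     0.286] op 0.001 F [ 0.4  0.4 -0.4] q6 1.26
tool shift mm [ -23.7 -375.5   75. ] turn z -0.0 rows 9.0
```

View pics/cap.png

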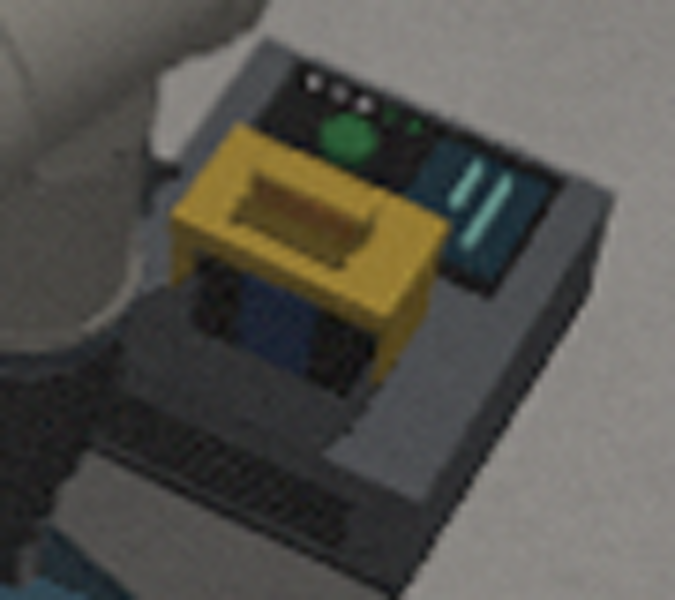

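The cap is seated: the plate corners at (238,125), (448,230) and (383,320) are back within about 1 px of the original fitted picture, and the top view reads (480,246) against (479,245) originally. Now the button.

Emit:
play_rows([
  [[-0.0024,-0.0375,0],[0,0,0],0],
  [[-0.0024,-0.0375,0],[0,0,0],0],
  [[-0.0024,-0.0375,0],[0,0,0],0],
  [[-0.0024,-0.0375,0],[0,0,0],0],
  [[-0.0024,-0.0375,0],[0,0,0],0],
  [[-0.0024,-0.0375,0],[0,0,0],0],
  [[-0.0024,-0.0375,0],[0,0,0],0],
  [[-0.0024,-0.0375,0],[0,0,0],0],
  [[-0.0024,-0.0375,0],[0,0,0],0],
  [[-0.0024,-0.0375,0],[0,0,0],0],
  [[0,0,0],[0,0,0],0],
  [[0,0,0],[0,0,0],0],
])

```text
clock: 54.35
eef_pos: [426.9, 340.0, 225.1]
tcp_rot: [3.141, 0.0, 0.289]
contact_force: [0.4, -0.7, 0.1]
opening: 0.003
```

Run:
```python
from h import *
to(428.5,339.5,110,.286)
```

```text
t 54.35 at [426.9 340.  225.1] [3.141 0.    0.289] op 0.003 F [ 0.4 -0.7  0.1] q6 1.95
tool shift mm [  1.4   1.  115.1] turn z 0.003 rows 3.0
```

Emit:
play_rows([
  [[0.001,0.001,0.03],[0,0,0],0],
  [[0,0,0.035],[0,0,0],0],
  [[0,0,0.03],[0,0,0],0],
  [[0,0,0.02],[0,0,0],0],
  [[0,0,0],[0,0,0],0],
])

```text
clock: 54.85
eef_pos: [428.0, 336.2, 107.9]
tcp_rot: [3.14, 0.004, 0.285]
contact_force: [-1.0, -0.0, -0.5]
opening: -0.001
```

Emit:
play_rows([
  [[0,0,0.004],[0,0,0],0],
  [[0,0,0.004],[0,0,0],0],
  [[0,0,0.004],[0,0,0],0],
  [[0,0,0.002],[0,0,0],0],
  [[0,0,0],[0,0,0],0],
  [[0,0,0],[0,0,0],0],
])

```text
clock: 55.45
eef_pos: [430.2, 338.3, 100.4]
tcp_rot: [-3.141, -0.002, 0.286]
contact_force: [-10.0, -10.9, 41.1]
opening: -0.001
```

The force of 41 N at 100.4 mm is more than the button alone should give. Backing off to check.

Emit:
play_rows([
  [[0,0,-0.004],[0,0,0],0],
  [[0,0,0],[0,0,0],0],
  [[0,0,0],[0,0,0],0],
])

```text
clock: 55.75
eef_pos: [430.2, 338.4, 101.4]
tcp_rot: [-3.141, -0.002, 0.286]
contact_force: [1.0, -2.7, 5.3]
opening: 0.004
```

Run:
```python
from h import *
to(428,340,100,.286);print(sense()["wrist_torque"])
T=grab_frame("top");S=grab_frame("scene")
cv2.imwrite("pics/btn.png",np.hstack([cv2.resize(T["pixels"][195:255,110:170,::-1],(400,400),interpolation=2),cv2.resize(S["pixels"][105:165,290:350,::-1],(400,400),interpolation=2)]))
```

```text
t 55.75 at [430.2 338.4 101.4] [-3.141e+00 -2.000e-03  2.860e-01] op 0.004 F [ 1.  -2.7  5.3] q6 1.95
tool shift mm [-1.7 -2.2  1.4] turn z -0.0 rows 1.0
[-0.37248691 -0.19403051  0.0276689 ]
```

View pics/btn.png

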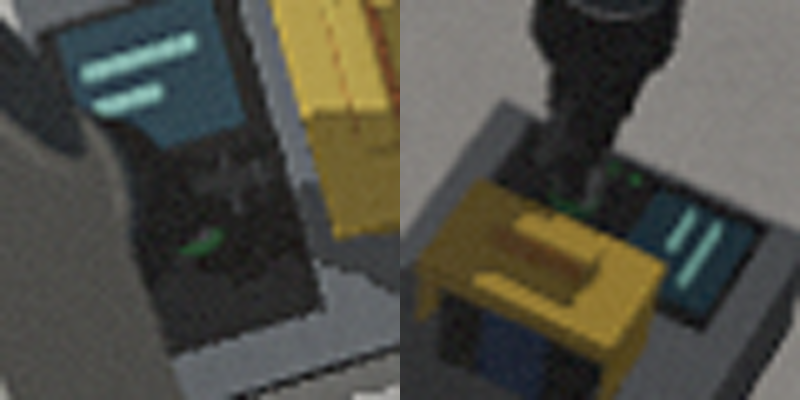

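The fingertips sit on the green button, at left crop (205,243). I'll raise in 2 mm steps: a spring slope would mean the button really was bottomed, while a sudden zero would mean a rim.

Emit:
play_rows([
  [[0,0,-0.002],[0,0,0],0],
  [[0,0,0],[0,0,0],0],
  [[0,0,0],[0,0,0],0],
  [[0,0,0],[0,0,0],0],
])

```text
clock: 56.25
eef_pos: [430.0, 338.4, 102.4]
tcp_rot: [-3.141, -0.001, 0.286]
contact_force: [3.2, -0.2, 4.8]
opening: 0.003
```

Emit:
play_rows([
  [[0,0,-0.002],[0,0,0],0],
  [[0,0,0],[0,0,0],0],
  [[0,0,0],[0,0,0],0],
  [[0,0,0],[0,0,0],0],
])

```text
clock: 56.65
eef_pos: [429.5, 338.3, 104.3]
tcp_rot: [-3.141, -0.0, 0.286]
contact_force: [1.4, 0.7, 2.9]
opening: -0.003
```

Emit:
play_rows([
  [[0,0,-0.003],[0,0,0],0],
  [[0,0,0],[0,0,0],0],
  [[0,0,0],[0,0,0],0],
  [[0,0,0],[0,0,0],0],
])

```text
clock: 57.05
eef_pos: [428.8, 337.7, 107.0]
tcp_rot: [3.141, 0.001, 0.286]
contact_force: [-0.8, -0.4, 1.8]
opening: 0.002
```

The slope is spring-like (4.8, 2.9 and 1.8 N while rising 4.6 mm), so the button did bottom at about 101 mm. The tips reach about 4 mm below the TCP. Retracting.

Emit:
play_rows([
  [[0,0,-0.03],[0,0,0],0],
  [[0,0,-0.05],[0,0,0],0],
  [[0,0,-0.05],[0,0,0],0],
  [[0,0.03,0],[0,0,0],0],
  [[0,0.04,0],[0,0,0],0],
  [[0,0.04,0],[0,0,0],0],
  [[0,0.04,0],[0,0,0],0],
  [[0,0.04,0],[0,0,0],0],
  [[0,0.04,0],[0,0,0],0],
  [[0,0.04,0],[0,0,0],0],
  [[0,0.04,0],[0,0,0],0],
  [[0,0.04,0],[0,0,0],0],
  [[0,0,0],[0,0,0],0],
  [[0,0,0],[0,0,0],0],
  [[0,0,0],[0,0,0],0],
])

```text
clock: 58.55
eef_pos: [527.6, 3.0, 237.0]
tcp_rot: [-3.141, 0.001, 0.286]
contact_force: [-0.4, -0.1, 0.4]
opening: -0.0
```

Run:
```python
from h import *
T=grab_frame("top");S=grab_frame("scene")
for f in(T,S):
    for c in blobs(f,(20,120,80),(32,255,255),60):
        p=cen(c)
        if (f is T and p[0]<200 and p[1]>180) or (f is S and p[1]<180): r=rect(f,c,169);print(p.round(1),cv2.contourArea(c),r[0].round(1),*np.round(r[1:],2))
gT=[c for c in blobs(T,(55,120,60),(85,255,255),15) if cen(c)[0]<200]
gS=[c for c in blobs(S,(55,120,60),(85,255,255),12) if cen(c)[0]>290]
if gT and gS: print("btn",tri(T,cen(gT[0]),S,cen(gS[0])))
print("blue",[ (cen(c).round(0).tolist(),cv2.contourArea(c)) for f in (T,S) for c in blobs(f,(108,110,40),(125,255,255),15)])
to(428,340,100,.286)
```

```text
[166.4 206.7] 1016.5 [480.2 246. ] 113.68 65.23 0.28
[311.8 145. ] 507.0 [492.7 239.3] 127.02 86.85 0.24
btn (array([427.30058454, 340.31607358, 103.50809606]), np.float64(1.1078001073340664))
blue [([460.0, 326.0], 100.5), ([488.0, 154.0], 2855.0), ([299.0, 56.0], 5795.5), ([109.0, 359.0], 2469.0), ([331.0, 331.0], 6116.5), ([61.0, 242.0], 59.5)]
t 58.65 at [527.7   3.4 237.2] [-3.141  0.     0.287] op -0.002 F [-0.  -0.6 -0.6] q6 1.29
tool shift mm [-3.000e-01 -3.511e+02  1.372e+02] turn z 0.001 rows 9.0
```

```bash
python3 -c "
from rig import *
print(sign_off())"
```

```text
the job is handed in; nothing more can be done
None
```

I loaded all four blue cells under the lips, snapped the cap back on, pressed the start button fully, and handed the job in. The robot's clock read about 59 s of the 210 s allowed. The hand-in gave no verdict, so the checks below are my own.

- **Cells:** A fingertip probe on the finished stack met only the follower spring (4 N). The camera measured the top of the stack at about 129 mm, and no blue cell was left on the bench.
- **Cap:** It stopped hard at 24 N, within 0.5 mm of the expected height. In the top view it looks the same size as at the start and sits about 1.4 mm off its original position (4 mm is allowed).
- **Button:** It reached its hard stop, and the force fell off like a spring as I backed away. It now measures 103.5 mm, so it is up again.

Some things did not go as expected:

- **Vision offset:** The cameras placed the magazine 2–4 mm short in x, so I centred the first cell by side force.
- **Third cell:** It peaked at 32 N going in and looked too high in the picture. A probe then showed it was already under the lips.
- **Button press:** The force peaked at 41 N because the fingertips reach about 4 mm below the stated tool point. The 40 N limit is for the arm and gripper body, and this contact was at the fingertips.
- **Cells under the cap:** I couldn't see them once the cap was on, so their final state rests on the checks made before it was fitted.

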